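# Load speaker covers into the vacuum jig

### The arm

A 6-joint arm with a two-finger parallel gripper is mounted at the origin on the work surface. World frame = base frame: x ahead of the robot, y to its left, z up, the work surface at z = 0. Lengths are in m, angles in degrees, forces in N, time in s.
With the tool pointing down it reaches from about 0.25 to 0.725 m from the base axis. Payload 9.7 kg.
Tool frame: the origin (TCP) lies where the fingers leave the gripper's body, on its centre line; the fingertips stand 73 mm ahead of it and the grasp point (between the pads) lies 54 mm ahead of it; y points along the fingers, x is the direction in which the jaws open and shut, and the axes are right-handed (so a half turn about y gives the same grasp; the last joint's range is limited). The gripper opens to 85 mm and grips with 20 to 120 N. Pads are 22 mm wide; open, the fingers measure 114 mm over their backs; the gripper's body (76 mm by 85 mm) begins 54 mm behind the grasp point. The pads swing forward as they close: fully open they stand 13 mm farther back than shut.
Start: joints at [-75.86, 4.979, 10.078, 95.1, 0, 90], TCP at [0.134, -0.533, 0.304] pointing down, gripper open.
Joint ranges: [-179.16, 179.16], [-48.56, 103.87], [-65.8, 70.77], [-126.05, 130.52], [-82.76, 87.17], [-180, 180]. Speed limits (degrees/s): [127.2, 127.2, 147.25, 180, 180, 180].

### API

Orientations are given as [roll, pitch, yaw] about the fixed x, y, z axes, in that order (R = Rz(yaw) Ry(pitch) Rx(roll)).
In Python, from workcell import sensors, imaging, bot, models gives the robot as it stands.
- The arm moves only by the tool arm_command, never from a script. Its argument "rows" is one flat list of numbers, 7 for each row, row after row: the shift along the tool's x, y, z in cm, then the turn, a rotation vector about the tool's x, y, z in degrees, then the gripper's target within -1 to 1 (fully open at 1, half-way at 0, shut at -1). A call has 1 to 12 rows; each row is the pose to reach, as a shift and turn from the pose commanded when the call began, along the tool's axes at that moment; what a row does not reach only later rows make up. A row lasts 1/12 s, in which the tool goes at most 41.7 mm and 7.16 degrees, less where a joint would pass 70% of its speed; a pose out of reach is approached as far as the arm can. A call with a gripper value outside its range is refused whole. The fingers move at their own pace and stop on an object; "force" is the grip in N (left out, the last holds). Time passes only in rows, so rows that repeat a pose let the fingers close. It gives the time, the measured TCP pose, the force and the opening at its end, in the units of the state.
- sensors.get_obs(): the state, without advancing time (a new reading comes with each control period).
- imaging.camera(name): name is "side" or "top" or "wrist"; returns a dict with "pixels" (400x640x3 uint8, blue, green, red), "z_map" (400x640 float32, m along the optical axis (not along the pixel's ray), 0 where there is no reading), "camera_matrix" (3x3 intrinsics, pixels), "world_from_camera" (4x4, takes a point from camera to world coordinates). Camera axes: x right, y up, looking along -z (the intrinsics and any distortion apply to the point x, -y, -z); pixel columns grow to the right and rows downward; lengths in m; the calibration is good to about 2 mm. A picture is of the moment at which its call begins.
- bot.job_done(): hands the job in, once; it reports no verdict.
Trained networks look in the newest picture that a camera, given by its name, has taken for a name from the list of things; names that differ only in an ending like _2 or _b are one class to them, and where a whole thing is asked for, a point or a joint stands for the part that bears it (a point fixed in the world has none). Each returns a list of dicts, best first, with "conf" (0 to 1); they miss things now and then, are a little off and sometimes report something else, mostly with a low value. They report only what shows in the picture. A call takes as long as a camera call. They do not tell look-alikes from the thing itself.
- models.search_frame(thing, camera): "extent" ([centre column, centre row, width, height] in pixels, round what is visible of it).
- models.spot_point(thing, camera): "location" ([column, row] in pixels: a listed point, or the origin of a listed thing).
The state is a dict: "time": time; "q": joint angles; "qd": joint speeds; "joint_efforts": joint torques, N m; "ee_pos": TCP position; "tcp_rot": TCP orientation; "wrist_force": force on the tool from outside, world axes, zero at the start; "torque": the same for the moment, N m; "opening": finger opening in m.
Only numpy, scipy, OpenCV 4.12 (cv2) and the standard library are available. Lean on these libraries where they do the work, as an engineer would, in place of code of your own. Each camera call takes 0.05 s, during which the arm holds its last target.

### The job

First shut the jig's suction cock fully (handle across the pipe, against its stop). With it shut, lay every loose grey cover plate in a nest of its own shape and press each one down until it sits fully home and level on its seats; then open the cock fully again (handle along the pipe, against its stop) and leave the other things on the bench where they are.

Things in the scene. Friction and masses are not known exactly. Their poses are not given: they have to be found in the camera images.
- jig: Fixed aluminium vacuum jig: base 220 x 250 x 20 mm with four nests on top, two oblong and two round; origin under the middle of the base, at table height, x and y along the base's 220 and 250 mm sides. A copper suction pipe leaves its -y side and runs through a ball valve (the cock).
- nest_rect_a (a point): Oblong nest: point at its centre at seat height, 25 mm above the table (5 mm above the jig's base). Long way along the jig's x; two pins along each long side, 24 mm either side of the middle (fingers fit between), one at each end. Pins leave about 2 mm play each side, rise 18 mm above the base and taper over their top 5 mm; a cover fully home lies on two seat strips, its top level with the start of the taper.
- nest_rect_b (a point): Oblong nest: point at its centre at seat height, 25 mm above the table (5 mm above the jig's base). Long way along the jig's x; two pins along each long side, 24 mm either side of the middle (fingers fit between), one at each end. Pins leave about 2 mm play each side, rise 18 mm above the base and taper over their top 5 mm; a cover fully home lies on two seat strips, its top level with the start of the taper.
- nest_disc_a (a point): Round nest: point at its centre at seat height, 25 mm above the table (5 mm above the jig's base). Four pins on the diagonals between the jig's x and y; fingers fit along x or y. Pins leave about 2 mm play each side, rise 18 mm above the base and taper over their top 5 mm; a cover fully home lies on two seat strips, its top level with the start of the taper.
- nest_disc_b (a point): Round nest: point at its centre at seat height, 25 mm above the table (5 mm above the jig's base). Four pins on the diagonals between the jig's x and y; fingers fit along x or y. Pins leave about 2 mm play each side, rise 18 mm above the base and taper over their top 5 mm; a cover fully home lies on two seat strips, its top level with the start of the taper.
- pad_rect_a (a joint): Lift pad in the middle of this nest: stiff slide without spring, stays where pushed. 0: raised, a cover laid on it stands 5 mm proud of its seats. Pushing the cover's middle down with 6 to 12 N drives it down; at 0.005 m the cover lies on the seats.
- pad_rect_b (a joint): Lift pad in the middle of this nest: stiff slide without spring, stays where pushed. 0: raised, a cover laid on it stands 5 mm proud of its seats. Pushing the cover's middle down with 6 to 12 N drives it down; at 0.005 m the cover lies on the seats.
- pad_disc_a (a joint): Lift pad in the middle of this nest: stiff slide without spring, stays where pushed. 0: raised, a cover laid on it stands 5 mm proud of its seats. Pushing the cover's middle down with 6 to 12 N drives it down; at 0.005 m the cover lies on the seats.
- pad_disc_b (a joint): Lift pad in the middle of this nest: stiff slide without spring, stays where pushed. 0: raised, a cover laid on it stands 5 mm proud of its seats. Pushing the cover's middle down with 6 to 12 N drives it down; at 0.005 m the cover lies on the seats.
- cock (a joint): Quarter-turn handle of the suction cock, turning about a vertical axis between two hard stops. 0 rad: handle along the pipe (pointing along the jig's -x), open. 1.571 rad: handle across the pipe (pointing along the jig's -y, away from the base), shut; the value grows counter-clockwise seen from above. Takes 0.2 N m, stays where left. Starts open, up to 0.2 rad off its stop.
- cock_grip (a point): Point on the centre line of the cock's handle, 65 mm from its turning axis and 63 mm above the table. The handle is a black bar 14 mm wide and 12 mm thick (57 to 69 mm above the table), its end 90 mm from the axis; nothing but the table, and the 18 mm thick pipe centred 30 mm up when open, lies below it.
- cock_axis (a point): Point on the turning axis of the cock's handle, at the height of the handle's middle, 63 mm above the table.
- rect_a: Oblong flat cover plate, grey plastic with a darker middle, 66 x 44 x 8 mm (x, y, z), about 60 g, either face up. Origin at its centre (4 mm above what it lies flat on); x along its length. May be absent (None from the start).
- rect_b: Oblong flat cover plate, grey plastic with a darker middle, 66 x 44 x 8 mm (x, y, z), about 60 g, either face up. Origin at its centre (4 mm above what it lies flat on); x along its length. May be absent (None from the start).
- disc_a: Round flat cover plate, grey plastic with a darker middle, 56 mm across, 8 mm thick, about 60 g, either face up. Origin at its centre (4 mm above what it lies flat on). May be absent (None from the start).
- disc_b: Round flat cover plate, grey plastic with a darker middle, 56 mm across, 8 mm thick, about 60 g, either face up. Origin at its centre (4 mm above what it lies flat on). May be absent (None from the start).
- coil: Bystander: small copper coil, 20 mm across, 12 mm tall, among the covers; origin under its middle.
- driver: Bystander: loudspeaker driver, 60 mm square, 34 mm tall; origin under its middle.
- shell: Bystander: black loudspeaker shell, 90 mm across, 90 mm tall; origin under its middle.
- screwdriver: Bystander: screwdriver, 150 mm long; origin under its middle.
- spool: Bystander: solder spool, 52 mm across, 30 mm tall; origin under its middle.
- flux: Bystander: amber jar, 34 mm across, 58 mm tall; origin under its middle.
- brush: Bystander: brush, 160 mm long; origin under its middle.
- meter: Bystander: hand multimeter lying flat, 150 x 80 x 34 mm; origin under its middle.
Not all that is in view belongs to the job. What is shaped like the rect_a but orange or yellow is not meant.

How it is judged (in metres and radians):
On the way, in this order (a step that is already met when the one before it is completed fails the run):
1. the suction cock is shut (value of joint cock above 1.45 rad), for 0.2 s.
2. with the cock shut, every cover is pressed home and level in a nest of its shape (value of joint cock above 1.45 rad and (horizontal distance between rect_a and nest_rect_a below 0.005 m or horizontal distance between rect_a and nest_rect_b below 0.005 m) and z of rect_a in the frame of jig between 0.0265 and 0.0305 m and angle between the z axis of each of rect_a, rect_b, disc_a, disc_b and the z axis of jig, either way round below 0.05 rad and (horizontal distance between rect_b and nest_rect_a below 0.005 m or horizontal distance between rect_b and nest_rect_b below 0.005 m) and z of rect_b in the frame of jig between 0.0265 and 0.0305 m and (horizontal distance between disc_a and nest_disc_a below 0.005 m or horizontal distance between disc_a and nest_disc_b below 0.005 m) and z of disc_a in the frame of jig between 0.0265 and 0.0305 m and (horizontal distance between disc_b and nest_disc_a below 0.005 m or horizontal distance between disc_b and nest_disc_b below 0.005 m) and z of disc_b in the frame of jig between 0.0265 and 0.0305 m), for 0.2 s.
At the end, for the whole second after the job is handed in: The cock is open (within 0.12 rad of its stop); every cover lies in a nest of its own shape, within 5 mm of the nest's centre, pressed down onto its seats (within 1.5 mm above) and level within 0.05 rad, at rest. While the covers were loaded the cock was shut (within 0.12 rad of its stop) (value of joint cock below 0.12 rad and (horizontal distance between rect_a and nest_rect_a below 0.005 m or horizontal distance between rect_a and nest_rect_b below 0.005 m) and z of rect_a in the frame of jig between 0.0265 and 0.0305 m and angle between the z axis of each of rect_a, rect_b, disc_a, disc_b and the z axis of jig, either way round below 0.05 rad and (horizontal distance between rect_b and nest_rect_a below 0.005 m or horizontal distance between rect_b and nest_rect_b below 0.005 m) and z of rect_b in the frame of jig between 0.0265 and 0.0305 m and (horizontal distance between disc_a and nest_disc_a below 0.005 m or horizontal distance between disc_a and nest_disc_b below 0.005 m) and z of disc_a in the frame of jig between 0.0265 and 0.0305 m and (horizontal distance between disc_b and nest_disc_a below 0.005 m or horizontal distance between disc_b and nest_disc_b below 0.005 m) and z of disc_b in the frame of jig between 0.0265 and 0.0305 m and linear speed of each of rect_a, rect_b, disc_a, disc_b below 0.02 m/s); the robot touches nothing.
It fails at once if a bystander is knocked more than 60 mm away (distance of any of coil, driver, shell, screwdriver, spool, flux, brush, meter from where it was at the start of the episode above 0.06 m).
Of rect_a, rect_b, disc_a, disc_b only 3 to 4 are there at a start; the rules pass over those that are not, and their reading is None.
At some moment in a run one of rect_a, rect_b, disc_a, disc_b may be knocked a few centimetres aside while the robot is not near it.
Once in a run the grip may slacken for a moment while it holds something.
It also fails if it takes over 210 s, if anything falls off the work surface, if the arm or the gripper's body presses on something with over 40 N, if the wrist force passes 120 N, or if a joint passes its speed limit or range.

## Working session

There is one attempt and no reset: what is moved stays moved. The work goes in short steps, Python scripts to look and compute and a tool call to move; the robot and the scene stay as the last step left them, time stands still between calls to the robot, and variables do not carry over. Pictures are saved under pics/ and viewed, and the job is handed in when it is done.

Besides the shell and the picture viewer there is one more tool, called after "Request:" as name(argument=value, ...), one argument or row to a line, values as JSON. arm_command: Moves the arm, as the interface text tells. Its arguments: {"type":"object","properties":{"rows":{"type":"array","items":{"type":"number"}},"force":{"type":"number"}},"required":["rows"]}

```bash
ls; mkdir -p pics; python3 - <<'E'
from workcell import sensors, imaging, bot, models
import cv2
o=sensors.get_obs(); print(o)
for n in ["top","side","wrist"]:
    c=imaging.camera(n); cv2.imwrite(f"pics/{n}0.png",c["pixels"]); print(n,c["camera_matrix"],c["world_from_camera"])
E
```

```text
pics
{'time': 0.0, 'q': array([-7.58601592e+01,  5.01240907e+00,  1.00303209e+01,  9.50988760e+01,
        1.52573055e-03,  8.99978187e+01]), 'qd': array([ 0.06110406,  0.02987329,  0.07146455, -0.00923704, -0.05244851,
        0.04995802]), 'joint_efforts': array([-2.50630757e-03, -5.20390141e+01,  4.64800322e+01,  1.63052307e-02,
        4.32181565e-06, -3.83502936e-06]), 'ee_pos': array([ 0.13432916, -0.53319413,  0.30313342]), 'tcp_rot': array([-8.99984712e+01,  8.09640821e-02, -7.58579780e+01]), 'wrist_force': array([ 0.39862117, -0.32354371,  0.84454028]), 'torque': array([-0.00683902,  0.07616889,  0.0548381 ]), 'opening': 0.08527104903854148}
top [[400.24025061   0.         319.32073283]
 [  0.         400.24025061 202.36206003]
 [  0.           0.           1.        ]] [[ 0.01865691  0.99160222 -0.1279725   0.4206202 ]
 [-0.99951135  0.01528702 -0.02726483 -0.01993767]
 [-0.02507955  0.12841865  0.99140288  1.12997209]
 [ 0.          0.          0.          1.        ]]
side [[412.71464974   0.         314.83415167]
 [  0.         412.71464974 194.90711168]
 [  0.           0.           1.        ]] [[-0.9955162   0.0368603  -0.08711385  0.44792967]
 [-0.09155461 -0.60695638  0.78944392  1.08520324]
 [-0.02377517  0.79387988  0.60760964  0.88850847]
 [ 0.          0.          0.          1.        ]]
wrist [[315.32425159   0.         314.04297015]
 [  0.         315.32425159 199.94943414]
 [  0.           0.           1.        ]] [[ 0.24436619  0.93017627  0.27396582  0.20495052]
 [-0.96968222  0.23477253  0.06781035 -0.51524864]
 [-0.00124406 -0.28223034  0.95934586  0.37265091]
 [ 0.          0.          0.          1.        ]]
```

View pics/top0.png

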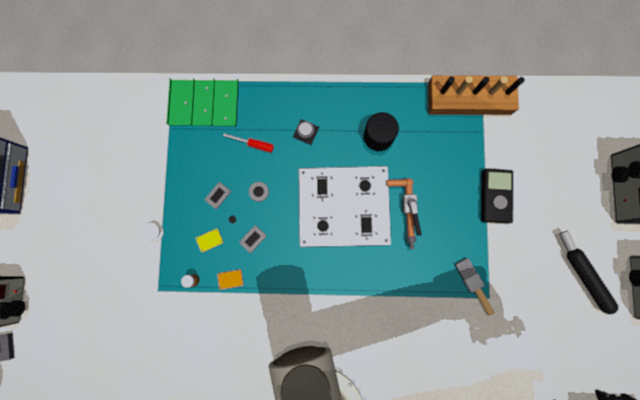

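View pics/side0.png

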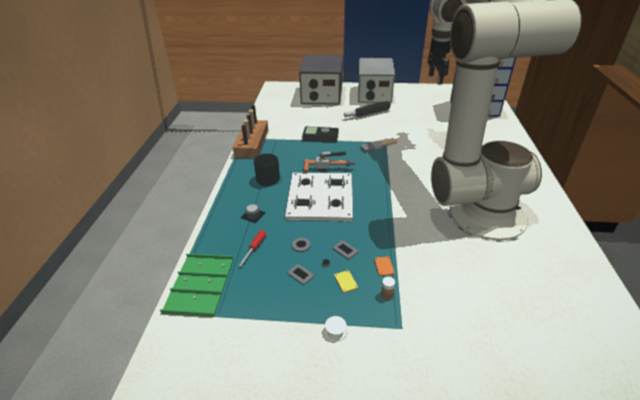

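View pics/wrist0.png

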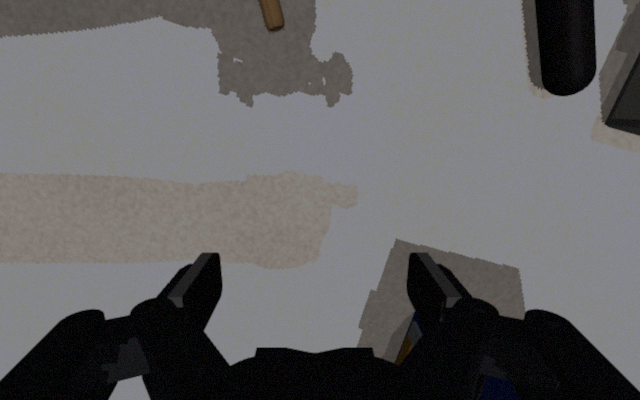

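```bash
cat > h.py <<'E'
from workcell import sensors, imaging, bot, models
import numpy as np, cv2
def ray(c,u,v):
    K=c["camera_matrix"];T=c["world_from_camera"]
    d=np.array([(u-K[0,2])/K[0,0],-(v-K[1,2])/K[1,1],-1.]);return T[:3,3],T[:3,:3]@d
def onz(c,u,v,z):
    o,d=ray(c,u,v);return o+d*(z-o[2])/d[2]
def dep(c,u,v):
    o,d=ray(c,u,v);z=np.median(c["z_map"][int(round(v))-1:int(round(v))+2,int(round(u))-1:int(round(u))+2]);return o+d*z
def tri(c1,p1,c2,p2):
    o1,d1=ray(c1,*p1);o2,d2=ray(c2,*p2)
    A=np.stack([d1,-d2],1);s=np.linalg.lstsq(A,o2-o1,rcond=None)[0]
    a=o1+d1*s[0];b=o2+d2*s[1];return (a+b)/2,np.linalg.norm(a-b)
def proj(c,p):
    K=c["camera_matrix"];T=c["world_from_camera"];q=T[:3,:3].T@(np.asarray(p)-T[:3,3]);return K[0,0]*q[0]/-q[2]+K[0,2],K[1,1]*-q[1]/-q[2]+K[1,2]
def cloud(c):
    K=c["camera_matrix"];T=c["world_from_camera"];z=c["z_map"];v,u=np.mgrid[:400,:640]
    P=np.stack([(u-K[0,2])/K[0,0]*z,-(v-K[1,2])/K[1,1]*z,-z],-1);return P@T[:3,:3].T+T[:3,3]
E
python3 - <<'E'
from h import *
np.set_printoptions(precision=4,suppress=True)
cs={n:imaging.camera(n) for n in ["top","side"]}
for t in ["jig","nest_rect_a","nest_disc_a","cock_grip","cock_axis","rect_a","disc_a","coil","driver","shell","screwdriver","spool","flux","brush","meter"]:
  for n,c in cs.items():
    print(t,n,[(np.round(r["location"],1),round(r["conf"],2),dep(c,*r["location"])) for r in models.spot_point(t,n)[:4]])
E
```

```text
jig top [(array([343.6, 205. ]), 0.9, array([ 0.5576, -0.0573,  0.0197]))]
jig side [(array([315.7, 197.9]), 0.7, array([ 0.5677, -0.0242,  0.0218]))]
nest_rect_a top [(array([364. , 224.7]), 0.78, array([ 0.5028, -0.1136,  0.0289])), (array([323.9, 181.8]), 0.67, array([ 0.6206, -0.0014,  0.0302]))]
nest_rect_a side [(array([333.4, 182.5]), 0.86, array([ 0.5118, -0.1085,  0.0286])), (array([303. , 203.7]), 0.85, array([0.6065, 0.0171, 0.0275]))]
nest_disc_a top [(array([321.1, 224.3]), 0.84, array([0.5018, 0.0043, 0.0302]))]
nest_disc_a side [(array([303.5, 178.8]), 0.93, array([ 0.6204, -0.1212,  0.0313])), (array([336.4, 203.7]), 0.79, array([0.495 , 0.0131, 0.0298])), (array([302. , 205.8]), 0.72, array([0.6099, 0.0194, 0.0202]))]
cock_grip top [(array([416.8, 226. ]), 0.55, array([ 0.4986, -0.2489,  0.0696]))]
cock_grip side [(array([338.2, 152.2]), 0.54, array([ 0.5017, -0.2474,  0.0698]))]
cock_axis top [(array([411.2, 203.8]), 0.58, array([ 0.5573, -0.2347,  0.0705]))]
cock_axis side [(array([322.6, 151.7]), 0.91, array([ 0.5602, -0.243 ,  0.0727])), (array([335.5, 328.2]), 0
[... 1584 characters left out ...]
rray([0.4777, 0.4699, 0.0286]))]
spool side [(array([335. , 331.1]), 0.7, array([0.4739, 0.4997, 0.0297])), (array([322.8, 153.8]), 0.43, array([ 0.5586, -0.2322,  0.0702]))]
flux top [(array([196.6, 279.1]), 0.69, array([0.3462, 0.3426, 0.025 ]))]
flux side [(array([386.5, 298. ]), 0.69, array([0.3448, 0.3755, 0.0091]))]
brush top [(array([471.5, 287.3]), 0.55, array([ 0.3393, -0.4041,  0.0205]))]
brush side [(array([377.3, 150.2]), 0.82, array([ 0.3471, -0.3865, -0.0009]))]
meter top [(array([493.4, 198.7]), 0.62, array([ 0.5795, -0.4659,  0.0339]))]
meter side [(array([321.6, 134.8]), 0.92, array([ 0.5803, -0.4428,  0.0329])), (array([337. , 328.9]), 0.6, array([0.4694, 0.4927, 0.0288]))]
```

```bash
python3 - <<'E'
from h import *
np.set_printoptions(precision=4,suppress=True)
c=imaging.camera("top");im=c["pixels"]
cv2.imwrite("pics/tj.png",cv2.resize(im[155:260,290:430],None,fx=5.5,fy=5.5,interpolation=cv2.INTER_CUBIC))
cv2.imwrite("pics/tc.png",cv2.resize(im[170:260,190:280],None,fx=6.4,fy=6.4,interpolation=cv2.INTER_CUBIC))
P=cloud(c)
# jig outline: points z 0.013..0.03 white
m=((P[...,2]>.014)&(P[...,2]<.026)&(im.min(-1)>150)).astype(np.uint8)
m[:,:290]=0;m[:,395:]=0;m[:160]=0;m[255:]=0
cn=max(cv2.findContours(m,0,2)[0],key=cv2.contourArea).reshape(-1,2).astype(float)
W=np.array([onz(c,u,v,.02)[:2] for u,v in cn],np.float32)
print("jig",cv2.minAreaRect(W*1000))
# handle
h=(P[...,2]>.05)&(P[...,2]<.08)&(im.max(-1)<70);h[:,:395]=0;h[:,430:]=0;h[:180]=0;h[255:]=0
Q=P[h];print(len(Q),cv2.minAreaRect((Q[:,:2]*1000).astype(np.float32)),Q[:,2].mean())
# covers
for n,(u0,u1,v0,v1) in dict(r1=(203,232,180,211),d=(244,272,178,204),r2=(237,268,224,253)).items():
    s=im[v0:v1,u0:u1].astype(int);g=np.abs(s[...,0]-s[...,2])<25
    mm=np.zeros((400,640),np.uint8);mm[v0:v1,u0:u1]=g
    cn=max(cv2.findContours(mm,0,2)[0],key=cv2.contourArea).reshape(-1,2).astype(float)
    W=np.array([onz(c,u,v,.008)[:2] for u,v in cn],np.float32)
    print(n,cv2.minAreaRect(W*1000),np.median(P[...,2][mm>0]))
E
```

```text
jig ((555.376708984375, -57.989959716796875), (218.80856323242188, 248.76121520996094), 2.210951805114746)
101 ((519.5343017578125, -244.7136993408203), (87.1272201538086, 13.384855270385742), 14.293652534484863) 0.06761274924503952
r1 ((581.775390625, 302.3799743652344), (44.3702278137207, 64.85136413574219), 53.05650329589844) 0.00723248146272748
d ((594.0777587890625, 184.8040313720703), (53.48957443237305, 52.21371078491211), 46.437538146972656) 0.007461665223663649
r2 ((459.6413879394531, 197.28778076171875), (44.205631256103516, 64.88737487792969), 46.697669982910156) 0.007648223389314701
```

View pics/tj.png

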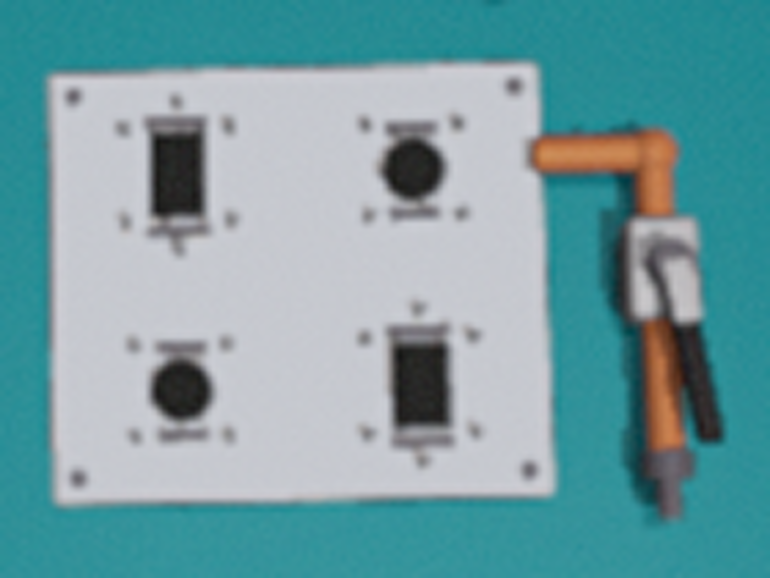

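View pics/tc.png

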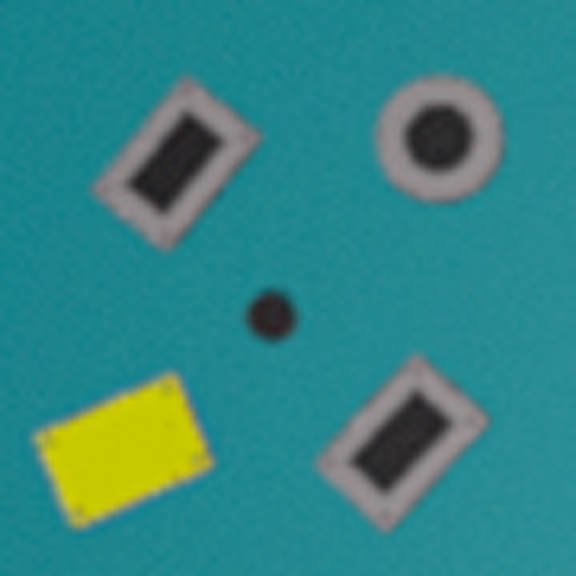

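Request:
arm_command(
  rows=[-22.4,0,47.5,0,-78,0,-1,-22.4,0,47.5,0,-78,0,-1,-22.4,0,47.5,0,-78,0,-1,-22.4,0,47.5,0,-78,0,-1,-22.4,0,47.5,0,-78,0,-1,-22.4,0,47.5,0,-78,0,-1,-22.4,0,47.5,0,-78,0,-1,-22.4,0,47.5,0,-78,0,-1,-22.4,0,47.5,0,-78,0,-1,-22.4,0,47.5,0,-78,0,-1,-22.4,0,47.5,0,-78,0,-1,-22.4,0,47.5,0,-78,0,-1],
)

```text
time: 2.8
ee_pos: [0.5221, -0.2143, 0.3041]
tcp_rot: [-90.0, -0.0, 2.6]
wrist_force: [0.4, -0.8, -0.2]
opening: 0.0001
```

```bash
python3 - <<'E'
from h import *
np.set_printoptions(precision=4,suppress=True)
c=imaging.camera("wrist");cv2.imwrite("pics/w1.png",c["pixels"]);np.save("w1.npy",c,allow_pickle=True)
o=sensors.get_obs();print(o["q"],o["ee_pos"],o["tcp_rot"]);print(c["world_from_camera"])
P=cloud(c);im=c["pixels"]
h=(P[...,2]>.055)&(P[...,2]<.08)&(im.max(-1)<80)&(P[...,1]>-.35)&(P[...,1]<-.2)&(P[...,0]>.43)&(P[...,0]<.62)
Q=P[h];print(len(Q),cv2.minAreaRect((Q[:,:2]*1000).astype(np.float32)),Q[:,2].mean())
m=((P[...,2]>.05)&(P[...,2]<.09)).astype(np.uint8)*255;cv2.imwrite("pics/w1m.png",m)
E
```

```text
[-21.8295   7.279   12.463   95.1471   0.1417  65.7103] [ 0.5264 -0.2103  0.3028] [-89.886   -0.092    2.4601]
[[ 0.999  -0.0429 -0.0127  0.52  ]
 [ 0.0447  0.9584  0.2819 -0.1421]
 [ 0.0001 -0.2822  0.9594  0.3734]
 [ 0.      0.      0.      1.    ]]
898 ((524.857666015625, -244.36492919921875), (97.41826629638672, 16.0506649017334), 14.857985496520996) 0.06693252414454125
```

View pics/w1.png

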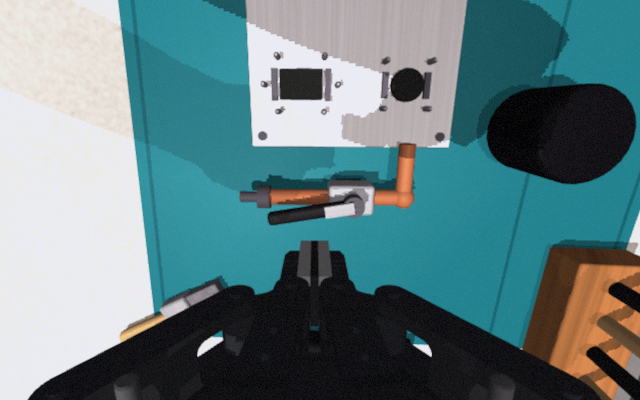

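View pics/w1m.png

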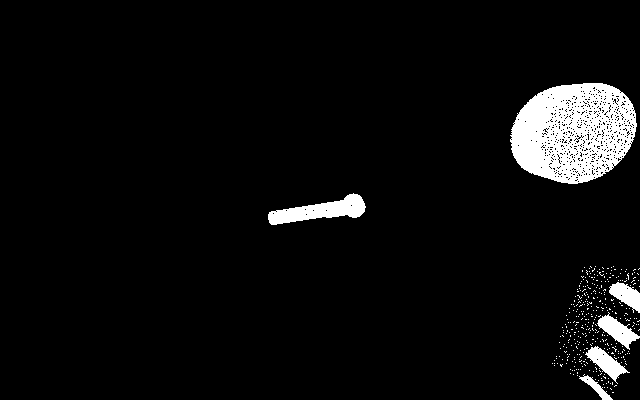

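```bash
python3 - <<'E'
from h import *
np.set_printoptions(precision=4,suppress=True)
c=np.load("w1.npy",allow_pickle=True).item()
P=cloud(c);m=((P[...,2]>.05)&(P[...,2]<.09)).astype(np.uint8);m[:,:250]=0;m[:,380:]=0;m[:180]=0;m[230:]=0
v,u=np.nonzero(m)
k=u<335;Q=np.array([onz(c,a,b,.069) for a,b in zip(u[k],v[k])])[:,:2]
r=cv2.minAreaRect((Q*1000).astype(np.float32));print(r)
vv=np.linalg.svd(Q-Q.mean(0))[2][0];vv*=-np.sign(vv[0]);tip=Q.mean(0)+vv*((Q-Q.mean(0))@vv).max()
print("dir",vv,np.degrees(np.arctan2(-vv[1],-vv[0])),"tip",tip,"axis",tip-vv*.0895)
k=u>345;print("hub",onz(c,u[k].mean(),v[k].mean(),.071), P[m>0][:,2].max())
o=sensors.get_obs();print(o["ee_pos"],o["tcp_rot"])
# jig corners holes
im=c["pixels"]
for t in [(263,135),(440,137)]: print(onz(c,*t,.02))
for t in ["nest_rect_a","nest_disc_a"]:
    print(t,[(r["location"],r["conf"],onz(c,*r["location"],.025)) for r in models.spot_point(t,"wrist")])
E
```

```text
((511.6932373046875, -246.53102111816406), (69.38481140136719, 16.476606369018555), 11.061842918395996)
dir [-0.9791 -0.2036] 11.746547627023995 tip [ 0.4777 -0.2533] axis [ 0.5653 -0.2351]
hub [ 0.5648 -0.2348  0.071 ] 0.07423679799727345
[ 0.5264 -0.2103  0.3028] [-89.886   -0.092    2.4601]
[ 0.4652 -0.174   0.02  ]
[ 0.6603 -0.1674  0.02  ]
nest_rect_a [([302.5, 85.1], 0.75, array([ 0.507 , -0.1206,  0.025 ])), ([289.2, 216.4], 0.7, array([ 0.4965, -0.2659,  0.025 ]))]
nest_disc_a [([406.7, 82.4], 0.78, array([ 0.615 , -0.1131,  0.025 ]))]
```

Request:
arm_command(
  rows=[-3.1,10,-1.1,0,0,0,-1,-3.1,10,-1.1,0,0,0,-1,-3.1,10,-1.1,0,0,0,-1,-3.1,10,-1.1,0,0,0,-1,-3.1,10,-1.1,0,0,0,-1],
)

```text
time: 3.37
ee_pos: [0.4893, -0.2287, 0.204]
tcp_rot: [-90.0, 0.1, 2.0]
wrist_force: [0.3, -0.1, 1.1]
opening: 0.0003
```

```bash
python3 - <<'E'
from h import *
c=imaging.camera("wrist");cv2.imwrite("pics/w2.png",c["pixels"]);o=sensors.get_obs();print(o["ee_pos"],o["tcp_rot"],o["qd"])
P=cloud(c)
for t in [(308,260),(320,260),(314,265),(314,250)]: print(t,P[t[1],t[0]])
E
```

```text
[ 0.4902673  -0.22884516  0.20558707] [-9.00435644e+01 -8.70989936e-02  2.06928211e+00] [ 0.63040293 -0.10082084  2.20995348 -0.03873013  0.01507958  0.00871213]
(308, 260) [ 0.48741503 -0.21682133  0.15605269]
(320, 260) [ 0.49236865 -0.2169849   0.15538214]
(314, 265) [ 0.48990906 -0.21744793  0.15899064]
(314, 250) [ 0.48987448 -0.21700902  0.14599459]
```

View pics/w2.png

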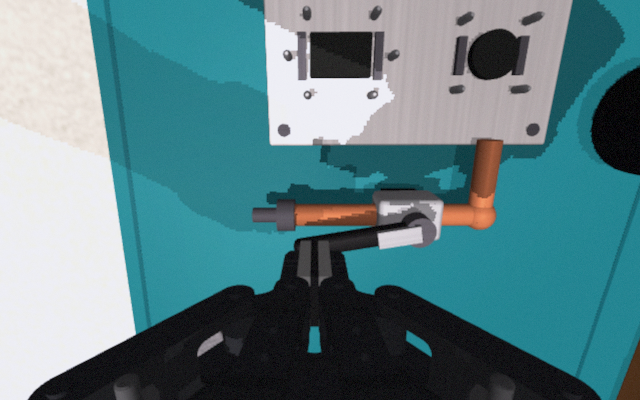

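Request:
arm_command(
  rows=[0.6,2,0.8,0,-10,0,-1,0.6,5,0.8,0,-10,0,-1,0.6,8.4,0.8,0,-10,0,-1,0.6,8.4,0.8,0,-10,0,-1,0.6,8.4,0.8,0,-10,0,-1],
)

```text
time: 3.83
ee_pos: [0.4962, -0.22, 0.121]
tcp_rot: [-90.0, 0.0, 12.1]
wrist_force: [1.4, 0.0, 0.7]
opening: 0.0003
```

```bash
python3 - <<'E'
from h import *
o=sensors.get_obs();print(o["ee_pos"],o["tcp_rot"],o["wrist_force"])
A=np.array([.565,-.235]);
def plan(th0,ths,off,r=.063):
    p=o["ee_pos"][:2];psi=np.radians(o["tcp_rot"][2]);ax=np.array([np.cos(psi),np.sin(psi)]);az=np.array([-ax[1],ax[0]])
    for t in ths:
        a=np.radians(t);d=-np.array([np.cos(a),np.sin(a)]);tt=np.array([-d[1],d[0]])
        f=A+r*d-tt*off-p;print(t,"x %.1f z %.1f turn %.0f"%(f@ax*100,f@az*100,-(t-o["tcp_rot"][2])))
plan(12,[12,17,22,27,32,37,42,47,52,57,62,67,72,77,82,87,90,92],.0185)
E
```

```text
[ 0.49618353 -0.22004994  0.12098412] [-8.99856547e+01  2.08458185e-02  1.21127227e+01] [1.38102972 0.04796465 0.73276571]
12 x 0.1 z -1.0 turn 0
17 x -0.0 z -1.6 turn -5
22 x -0.1 z -2.2 turn -10
27 x -0.1 z -2.7 turn -15
32 x -0.1 z -3.3 turn -20
37 x -0.1 z -3.9 turn -25
42 x 0.0 z -4.4 turn -30
47 x 0.2 z -5.0 turn -35
52 x 0.4 z -5.5 turn -40
57 x 0.6 z -6.0 turn -45
62 x 0.9 z -6.5 turn -50
67 x 1.3 z -7.0 turn -55
72 x 1.7 z -7.4 turn -60
77 x 2.1 z -7.8 turn -65
82 x 2.5 z -8.2 turn -70
87 x 3.0 z -8.5 turn -75
90 x 3.3 z -8.7 turn -78
92 x 3.5 z -8.8 turn -80
```

Request:
arm_command(
  rows=[0.1,0,-1.0,0,0,0,-1,0,0,-1.6,0,-5,0,-1,-0.1,0,-2.2,0,-10,0,-1,-0.1,0,-2.7,0,-15,0,-1,-0.1,0,-3.3,0,-20,0,-1,-0.1,0,-3.9,0,-25,0,-1,0,0,-4.4,0,-30,0,-1,0.2,0,-5.0,0,-35,0,-1,0.4,0,-5.5,0,-40,0,-1,0.6,0,-6.0,0,-45,0,-1,0.9,0,-6.5,0,-50,0,-1,0.9,0,-6.5,0,-50,0,-1],
)

```text
time: 4.83
ee_pos: [0.5199, -0.2833, 0.123]
tcp_rot: [-90.2, 0.0, 62.3]
wrist_force: [-0.1, -0.9, -0.0]
opening: -0.0001
```

```bash
python3 - <<'E'
from h import *
o=sensors.get_obs();print(o["ee_pos"],o["tcp_rot"],o["wrist_force"])
A=np.array([.565,-.235]);
def plan(th0,ths,off,r=.063):
    p=o["ee_pos"][:2];psi=np.radians(o["tcp_rot"][2]);ax=np.array([np.cos(psi),np.sin(psi)]);az=np.array([-ax[1],ax[0]])
    for t in ths:
        a=np.radians(t);d=-np.array([np.cos(a),np.sin(a)]);tt=np.array([-d[1],d[0]])
        f=A+r*d-tt*off-p;print(t,"x %.1f z %.1f turn %.0f"%(f@ax*100,f@az*100,-(t-o["tcp_rot"][2])))
plan(12,[67,72,77,82,87,90,92],.0185)
c=imaging.camera("wrist");cv2.imwrite("pics/w3.png",c["pixels"])
E
```

```text
[ 0.51993382 -0.28329127  0.12296297] [-9.02299335e+01  1.32947737e-03  6.23216743e+01] [-0.10511145 -0.85254015 -0.01353867]
67 x -0.1 z -0.4 turn -5
72 x -0.2 z -1.0 turn -10
77 x -0.2 z -1.6 turn -15
82 x -0.2 z -2.1 turn -20
87 x -0.1 z -2.7 turn -25
90 x -0.1 z -3.0 turn -28
92 x -0.0 z -3.3 turn -30
```

View pics/w3.png

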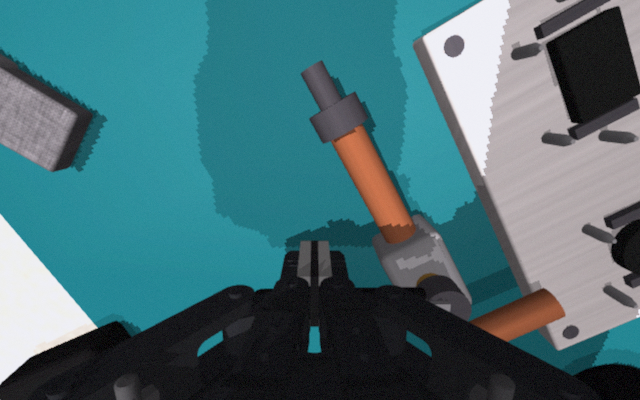

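Request:
arm_command(
  rows=[-0.1,0,-0.4,0,-5,0,-1,-0.2,0,-1.0,0,-10,0,-1,-0.2,0,-1.6,0,-15,0,-1,-0.2,0,-2.1,0,-20,0,-1,-0.1,0,-2.7,0,-25,0,-1,-0.1,0,-3.0,0,-28,0,-1,-0.1,0,-3.1,0,-30,0,-1,-0.1,0,-3.1,0,-30,0,-1,-0.1,0,-3.1,0,-30,0,-1],
)

```text
time: 5.63
ee_pos: [0.5458, -0.2975, 0.1212]
tcp_rot: [-90.1, 0.1, 91.9]
wrist_force: [0.5, 0.2, 0.4]
opening: 0.0002
```

Request:
arm_command(
  rows=[0,0,-0.1,0,0,0,-1,0,0,-0.2,0,0,0,-1,0,0,-0.3,0,0,0,-1,0,0,-0.3,0,0,0,-1],
)

```text
time: 5.97
ee_pos: [0.5481, -0.2971, 0.1202]
tcp_rot: [-90.0, 0.0, 92.1]
wrist_force: [-4.7, -1.8, 4.0]
opening: 0.0004
```

Request:
arm_command(
  rows=[0,0,-0.1,0,0,0,-1,0,0,-0.2,0,0,0,-1,0,0,-0.2,0,0,0,-1],
)

```text
time: 6.22
ee_pos: [0.5485, -0.2971, 0.1201]
tcp_rot: [-89.8, 0.0, 92.0]
wrist_force: [-14.8, -1.5, 7.2]
opening: 0.0002
```

Request:
arm_command(
  rows=[0,0,1.5,0,0,0,-1,0,-3,2,0,0,0,-1,0,-7,2,0,0,0,-1,0,-11,2,0,0,0,-1,4,-15,1,0,0,0,-1,8,-19,0,0,0,0,-1,12,-20,0,0,0,0,-1,16,-20,0,0,0,0,-1,20,-20,0,0,0,0,-1,24,-20,0,0,0,0,1,24,-20,0,0,0,0,1,24,-20,0,0,0,0,1],
)

```text
time: 7.22
ee_pos: [0.5414, -0.0529, 0.3206]
tcp_rot: [-90.1, -0.1, 92.4]
wrist_force: [0.3, -0.4, 0.1]
opening: 0.0358
```

```bash
python3 - <<'E'
from h import *
np.set_printoptions(precision=4,suppress=True)
c=imaging.camera("wrist");cv2.imwrite("pics/w4.png",c["pixels"]);np.save("w4.npy",c,allow_pickle=True)
t=imaging.camera("top");cv2.imwrite("pics/t4.png",cv2.resize(t["pixels"][150:270,190:430],None,fx=3.3,fy=3.3,interpolation=cv2.INTER_CUBIC))
print(sensors.get_obs()["ee_pos"],sensors.get_obs()["q"])
for th in ["nest_rect_a","nest_disc_a"]:
    print(th,[(r["location"],r["conf"],onz(c,*r["location"],.025)) for r in models.spot_point(th,"wrist")])
E
```

```text
[ 0.5416 -0.056   0.3201] [-5.9066  4.5663 11.4513 96.8399  0.0113 -8.145 ]
nest_rect_a [([255.4, 135.9], 0.78, array([ 0.5051, -0.1203,  0.025 ])), ([358.8, 225.4], 0.7, array([0.6089, 0.0062, 0.025 ]))]
nest_disc_a [([359.7, 134.2], 0.62, array([ 0.4984, -0.0018,  0.025 ])), ([260.8, 225.6], 0.57, array([ 0.6141, -0.1149,  0.025 ])), ([495.9, 217.2], 0.18, array([0.5913, 0.1734, 0.025 ]))]
```

View pics/w4.png

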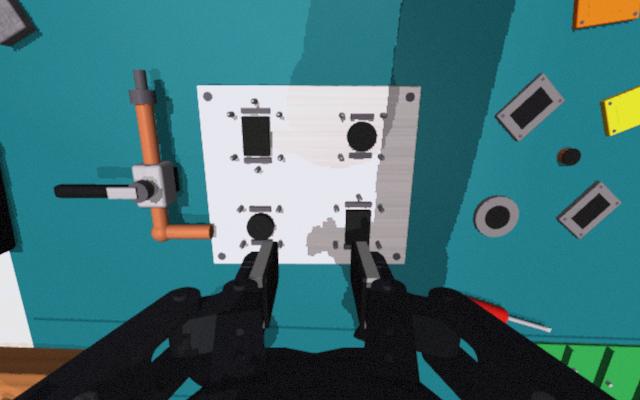

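View pics/t4.png

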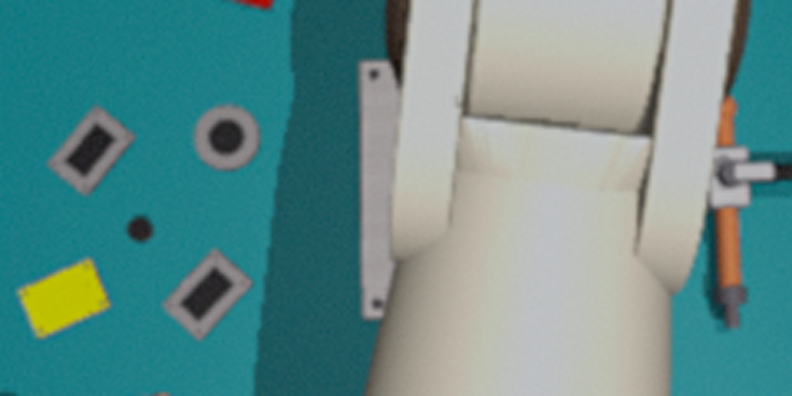

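```bash
cat > nest.py <<'E'
from h import *
np.set_printoptions(precision=4,suppress=True)
c=np.load("w4.npy",allow_pickle=True).item();im=c["pixels"];P=cloud(c)
g=im.max(-1)
for n,(u0,u1,v0,v1) in dict(rB=(238,274,112,161),dA=(342,381,118,154),dB=(243,278,210,243)).items():
    mm=np.zeros((400,640),np.uint8);mm[v0:v1,u0:u1]=g[v0:v1,u0:u1]<45
    cn=max(cv2.findContours(mm,0,2)[0],key=cv2.contourArea);m2=np.zeros_like(mm);cv2.drawContours(m2,[cn],-1,1,-1)
    v,u=np.nonzero(m2);z=np.median(P[...,2][m2>0]);
    W=np.array([onz(c,a,b,.030)[:2] for a,b in zip(u,v)]);print(n,"z",z,"cent",W.mean(0),cv2.minAreaRect((W*1000).astype(np.float32)))
for n,(a,b) in dict(h1=(208,97),h2=(410,97),h3=(222,256),h4=(397,257)).items():
    s=g[b-7:b+8,a-7:a+8].astype(float);s=(np.median(s)-s).clip(20)-20
    v,u=np.mgrid[b-7:b+8,a-7:a+8];uu,vv=(u*s).sum()/s.sum(),(v*s).sum()/s.sum()
    print(n,uu,vv,onz(c,uu,vv,.02))
# cover blobs
E
python3 nest.py
```

```text
rB z 0.02921589022279933 cent [ 0.5042 -0.119 ] ((504.55291748046875, -119.03779602050781), (40.953426361083984, 28.93370819091797), 2.1005570888519287)
dA z 0.029216010683438154 cent [ 0.5001 -0.0005] ((500.083251953125, -0.3883056640625), (30.795425415039062, 30.58834457397461), 29.339534759521484)
dB z 0.029188387803826293 cent [ 0.6133 -0.1148] ((613.31298828125, -114.85893249511719), (30.433391571044922, 33.61748123168945), 48.27663040161133)
h1 207.25212919813595 96.08340028924955 [ 0.4641 -0.1743  0.02  ]
h2 409.74613124387855 96.60019588638589 [0.4554 0.0513 0.02  ]
h3 221.43726064428927 256.01667042126604 [ 0.6601 -0.1667  0.02  ]
h4 396.3923031026253 257.37977326968974 [0.6528 0.0592 0.02  ]
```

```bash
cat > cov.py <<'E'
from h import *
np.set_printoptions(precision=4,suppress=True)
def covers(c,zt=.008,zr=(.004,.012)):
    im=c["pixels"].astype(int);P=cloud(c)
    sat=im.max(-1)-im.min(-1)
    m=((sat<35)&(P[...,2]>zr[0])&(P[...,2]<zr[1])).astype(np.uint8)
    m=cv2.morphologyEx(m,cv2.MORPH_OPEN,np.ones((3,3),np.uint8))
    out=[]
    for cn in cv2.findContours(m,0,2)[0]:
        if cv2.contourArea(cn)<120: continue
        W=np.array([onz(c,u,v,zt)[:2]*1000 for u,v in cn.reshape(-1,2)],np.float32)
        (x,y),(w,h),a=cv2.minAreaRect(W)
        if not(38<w<75 and 38<h<75): continue
        m2=np.zeros_like(m);cv2.drawContours(m2,[cn],-1,1,-1);v,u=np.nonzero(m2)
        Q=np.array([onz(c,i,j,zt)[:2]*1000 for i,j in zip(u,v)])
        sa=a if w<h else a+90
        print("centre",np.round(Q.mean(0),1),"box",np.round((x,y),1),"size %.0f %.0f"%(w,h),"short-axis angle %.1f"%sa,"z %.4f"%np.median(P[...,2][m2>0]),"pix",u.mean().round(),v.mean().round())
E
python3 - <<'E'
from cov import *
covers(np.load("w4.npy",allow_pickle=True).item())
covers(imaging.camera("top"));covers(imaging.camera("side"))
E
```

```text
centre [595.3 184.4] box [596.1 184.3] size 56 53 short-axis angle 141.0 z 0.0072 pix 496.0 216.0
centre [582.2 301.5] box [582.7 300.8] size 46 65 short-axis angle 53.0 z 0.0072 pix 590.0 210.0
centre [460.8 196.1] box [461.3 195.6] size 45 66 short-axis angle 48.8 z 0.0073 pix 530.0 107.0
centre [458.1 197.7] box [458.9 196.5] size 42 65 short-axis angle 46.5 z 0.0076 pix 252.0 239.0
centre [580.5 302. ] box [580.9 302.3] size 43 64 short-axis angle 52.7 z 0.0076 pix 217.0 196.0
centre [594.6 184.2] box [595.5 183.5] size 52 52 short-axis angle 92.0 z 0.0072 pix 259.0 191.0
centre [584.5 304.7] box [583.  305.4] size 46 66 short-axis angle 52.3 z 0.0080 pix 299.0 273.0
centre [459.9 200.7] box [460.4 200.4] size 47 67 short-axis angle 49.2 z 0.0082 pix 345.0 249.0
centre [596.8 187.5] box [595.4 188.1] size 52 52 short-axis angle 93.8 z 0.0080 pix 300.0 244.0
```

Request:
arm_command(
  rows=[4,0,-1,0,0,0,1,8,0,-2,0,0,0,1,12,2,-3,0,0,0,1,16,4,-4,0,0,0,1,20,7,-5,0,0,0,1,23.7,10,-6.3,0,0,0,1,23.7,12,-6.3,0,0,0,1,23.7,12,-6.3,0,0,0,1,23.7,12,-6.3,0,0,0,1],
)

```text
time: 8.27
ee_pos: [0.5949, 0.182, 0.1972]
tcp_rot: [-89.7, 0.1, 92.2]
wrist_force: [0.4, -0.8, -0.1]
opening: 0.0853
```

```bash
python3 - <<'E'
from cov import *
c=imaging.camera("wrist");cv2.imwrite("pics/w5.png",c["pixels"]);o=sensors.get_obs();print(o["ee_pos"],o["tcp_rot"],o["opening"],o["q"])
covers(c)
E
```

```text
[0.5955 0.1814 0.1995] [-89.9169   0.0344  92.1051] 0.08521332135457745 [16.9468 14.2148  9.018  84.8923 -0.0119 14.8418]
centre [595.3 186.1] box [595.6 186.1] size 55 54 short-axis angle 92.2 z 0.0073 pix 319.0 195.0
centre [582.2 302.7] box [582.9 302.2] size 44 65 short-axis angle 53.0 z 0.0073 pix 458.0 185.0
centre [467.6 196. ] box [462.  197.6] size 44 65 short-axis angle 48.8 z 0.0074 pix 339.0 29.0
```

View pics/w5.png

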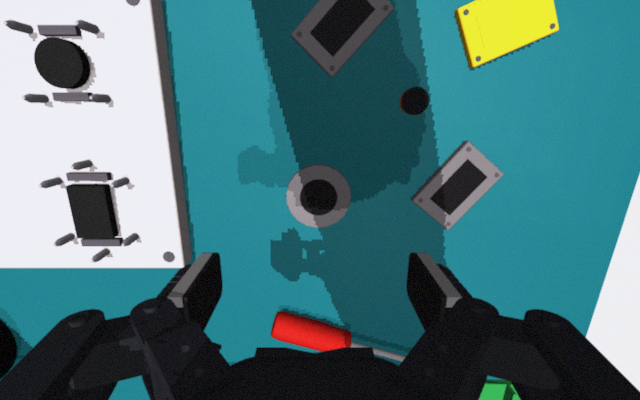

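```bash
python3 - <<'E'
from h import *
np.set_printoptions(precision=4,suppress=True)
c=imaging.camera("wrist");P=cloud(c);z=sensors.get_obs()["ee_pos"][2]
Q=P[200:330,150:480].reshape(-1,3);Q=Q[(Q[:,2]>.08)];print(z-Q[:,2].min(), np.percentile(z-Q[:,2],[99.9,99,98]))
for p in [(215,256),(413,256)]: print(P[p[1],p[0]])
E
```

```text
0.062451667678257855 [0.0617 0.0598 0.0586]
[0.5876 0.1391 0.146 ]
[0.5848 0.2242 0.1452]
```

Request:
arm_command(
  rows=[0.5,6,0,0,0,0,0.55,0.5,7,0,0,0,0,0.55,0.5,7,0,0,0,0,0.55,0.5,7,0,0,0,0,0.55],
)

```text
time: 8.7
ee_pos: [0.5953, 0.1859, 0.1309]
tcp_rot: [-90.0, 0.0, 92.1]
wrist_force: [-0.1, 1.0, -0.1]
opening: 0.0658
```

```bash
cat > tip.py <<'E'
from h import *
np.set_printoptions(precision=4,suppress=True)
def tip(c):
    P=cloud(c);o=sensors.get_obs();z=o["ee_pos"][2]
    Q=P[200:330,120:500].reshape(-1,3);d=z-Q[:,2];d=d[(d<.08)&(d>.04)];print("tcp",o["ee_pos"],"yaw",o["tcp_rot"][2],"open",o["opening"],"tip ext",np.percentile(d,[99.9,99,98]),"F",o["wrist_force"])
E
python3 - <<'E'
from tip import *
from cov import *
c=imaging.camera("wrist");tip(c);cv2.imwrite("pics/w6.png",c["pixels"]);covers(c)
E
```

```text
tcp [0.5961 0.1863 0.1325] yaw 92.06184720512783 open 0.06577490776861963 tip ext [0.0685 0.0676 0.0666] F [-0.2349  0.1429  1.2051]
centre [595. 186.] box [595.7 186.1] size 55 54 short-axis angle 92.1 z 0.0073 pix 313.0 220.0
centre [581.8 302.4] box [582.8 301.8] size 45 65 short-axis angle 53.0 z 0.0073 pix 496.0 207.0
```

View pics/w6.png

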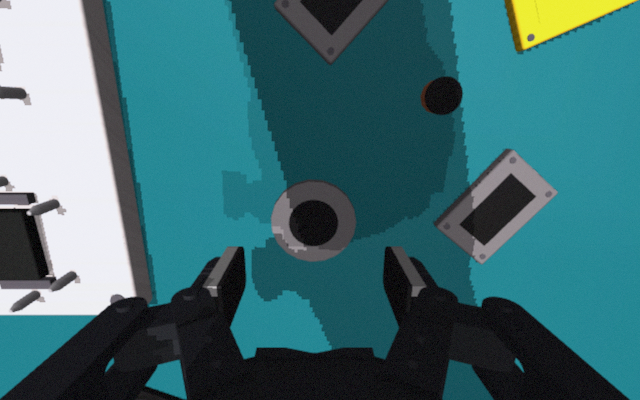

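Request:
arm_command(
  rows=[0,3,0,0,0,0,0.55,0,5,0,0,0,0,0.55,0,5.9,0,0,0,0,0.55,0,5.9,0,0,0,0,0.55],
)

```text
time: 9.08
ee_pos: [0.5954, 0.1868, 0.0713]
tcp_rot: [-90.0, 0.0, 92.1]
wrist_force: [-0.3, -0.0, -0.4]
opening: 0.0664
```

```bash
python3 - <<'E'
from tip import *
c=imaging.camera("wrist");tip(c)
E
```

```text
tcp [0.5959 0.187  0.0725] yaw 92.11377230628429 open 0.06618543386224884 tip ext [0.0743 0.0738 0.0737] F [ 0.6044 -0.8434  0.0628]
```

Tip about 3–4 mm off the table; close and lift.

Request:
arm_command(
  force=40,
  rows=[0,0,0,0,0,0,0.1,0,0,0,0,0,0,-0.2,0,0,0,0,0,0,-0.2,0,0,0,0,0,0,-0.2,0,0,0,0,0,0,-0.2,0,0,0,0,0,0,-0.2],
)

```text
time: 9.63
ee_pos: [0.5964, 0.1874, 0.0741]
tcp_rot: [-90.2, -0.0, 92.1]
wrist_force: [-1.5, -0.9, 4.8]
opening: 0.0532
```

Request:
arm_command(
  rows=[0,-3,0,0,0,0,-0.3,0,-6,0,0,0,0,-0.3,0,-9,0,0,0,0,-0.3,0,-12,0,0,0,0,-0.3,0,-12,0,0,0,0,-0.3],
)

```text
time: 10.05
ee_pos: [0.5974, 0.1879, 0.2002]
tcp_rot: [-90.7, -0.2, 92.1]
wrist_force: [1.0, 0.9, 0.9]
opening: 0.0531
```

```bash
python3 - <<'E'
from tip import *
c=imaging.camera("wrist");tip(c);cv2.imwrite("pics/w7.png",c["pixels"])
P=cloud(c);print(P[250,314],P[280,314],P[235,314])
E
```

```text
tcp [0.597  0.1877 0.1971] yaw 92.14121935650205 open 0.053249817156963274 tip ext [0.0712 0.0689 0.0667] F [ 0.0293 -1.3304 -1.0459]
[0.5921 0.1883 0.1334] [0.6074 0.1889 0.1346] [0.5843 0.188  0.1338]
```

View pics/w7.png

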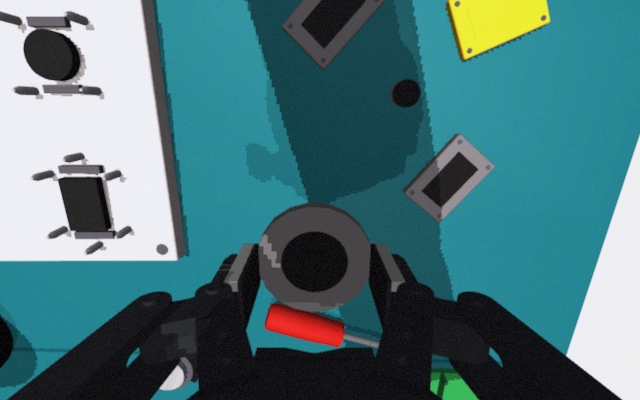

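```bash
cat > held.py <<'E'
from h import *
np.set_printoptions(precision=4,suppress=True)
def held(c,target=None,zoff=(.055,.072)):
    o=sensors.get_obs();t=o["ee_pos"];P=cloud(c);psi=np.radians(o["tcp_rot"][2])
    ax=np.array([np.cos(psi),np.sin(psi)]);az=np.array([-ax[1],ax[0]])
    d=t[2]-P[...,2];rel=P[...,:2]-t[:2];X=rel@ax;Z=rel@az
    im=c["pixels"].astype(int)
    m=((d>zoff[0])&(d<zoff[1])&(abs(X)<.0265*o["opening"]/.053)&(abs(Z)<.045)).astype(np.uint8)
    m=cv2.morphologyEx(m,cv2.MORPH_OPEN,np.ones((3,3),np.uint8))
    cn=max(cv2.findContours(m,0,2)[0],key=cv2.contourArea);m2=np.zeros_like(m);cv2.drawContours(m2,[cn],-1,1,-1);k=m2>0
    A=np.c_[X[k],Z[k],np.ones(k.sum())];co=np.linalg.lstsq(A,-d[k],rcond=None)[0]
    print("tcp",t,"yaw %.2f"%o["tcp_rot"][2],"open %.4f"%o["opening"])
    print("plate top below tcp %.4f, tilt x,z deg"%np.median(d[k]),np.degrees(co[:2]),"X",X[k].min(),X[k].max(),"Z",Z[k].min(),Z[k].max(),"centre XZ",(X[k].min()+X[k].max())/2,(Z[k].min()+Z[k].max())/2)
    if target is not None:
        g=np.array(target)-t[:2];print("to target tool x %.2f z %.2f cm"%(g@ax*100,g@az*100))
E
python3 - <<'E'
from held import *
held(imaging.camera("wrist"),(.5001,-.0005))
E
```

```text
tcp [0.5963 0.1875 0.1944] yaw 92.14 open 0.0528
plate top below tcp 0.0641, tilt x,z deg [-0.5933  9.9572] X -0.026325351729008094 0.02641335280455797 Z -0.02955999324566125 0.07042526077694579 centre XZ 4.4000537774938064e-05 0.02043263376564227
to target tool x -18.43 z 10.31 cm
```

```bash
python3 - <<'E'
from held import *
c=imaging.camera("wrist");o=sensors.get_obs();print(o["ee_pos"])
T=c["world_from_camera"];print(T[:3,3])
zt=.1335
for p in [(314,204),(314,308),(260,255),(370,255)]: print(p,onz(c,*p,zt))
z=[]
for i in range(4): imaging.camera("wrist"); z.append(sensors.get_obs()["ee_pos"])
print(np.array(z))
E
```

```text
[0.5957 0.1873 0.1924]
[0.5254 0.1852 0.2634]
(314, 204) [0.566  0.1869 0.1335]
(314, 308) [0.6182 0.1889 0.1335]
(260, 255) [0.5912 0.1634 0.1335]
(370, 255) [0.5893 0.2132 0.1335]
[[0.5953 0.1872 0.1911]
 [0.595  0.1871 0.1903]
 [0.5949 0.1871 0.19  ]
 [0.5949 0.1871 0.1899]]
```

Request:
arm_command(
  rows=[-3,0,1.5,0,0,0,-0.3,-7,0,4,0,0,0,-0.3,-11,0,6,0,0,0,-0.3,-14.5,0,8,0,0,0,-0.3,-18.4,1,9.8,0,0,0,-0.3,-18.4,3,9.8,0,0,0,-0.3,-18.4,3,9.8,0,0,0,-0.3,-18.4,3,9.8,0,0,0,-0.3,-18.4,3,9.8,0,0,0,-0.3],
)

```text
time: 11.15
ee_pos: [0.5046, 0.0003, 0.1613]
tcp_rot: [-90.0, -0.0, 92.2]
wrist_force: [0.4, 0.0, -0.5]
opening: 0.0529
```

```bash
python3 - <<'E'
from held import *
c=imaging.camera("wrist");o=sensors.get_obs();print(o["ee_pos"],o["tcp_rot"])
c=imaging.camera("wrist");o=sensors.get_obs();print(o["ee_pos"],o["opening"])
cv2.imwrite("pics/w8.png",c["pixels"]);np.save("w8.npy",c,allow_pickle=True)
P=cloud(c);print(P[250,314],P[270,314])
E
```

```text
[0.5049 0.0006 0.1616] [-90.0379  -0.0121  92.2021]
[0.505  0.0007 0.1617] 0.05300715456410469
[0.4988 0.0008 0.0952] [0.5092 0.0012 0.0952]
```

View pics/w8.png

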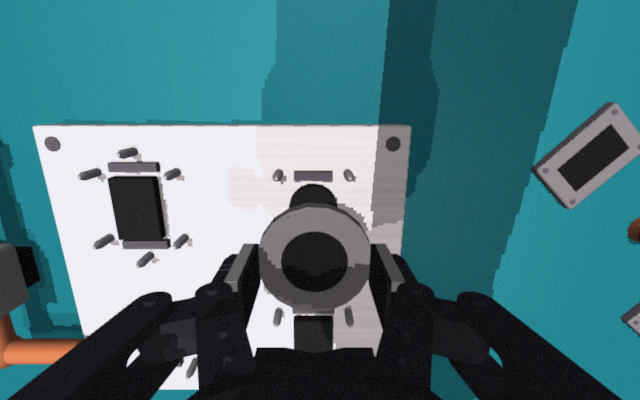

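```bash
python3 - <<'E'
from held import *
c=np.load("w8.npy",allow_pickle=True).item();im=c["pixels"]
cv2.imwrite("pics/w8c.png",cv2.resize(im[150:350,210:420],None,fx=3,fy=3,interpolation=cv2.INTER_CUBIC))
print([onz(c,*p,.095)[:2] for p in [(314,205),(314,309),(260,255),(370,255)]])
v,u=np.nonzero((im.max(-1)<45)[228:292,275:353]);u=u+275;v=v+228;k=np.hypot(u-314,v-260)<36
Q=np.array([onz(c,a,b,.095)[:2] for a,b in zip(u[k],v[k])]);print("disc dark",Q.mean(0),Q.min(0),Q.max(0))
P=cloud(c);print(P[176,313],P[312,300],P[174,280],P[173,350])
E
```

```text
[array([ 0.4767, -0.    ]), array([0.5311, 0.0021]), array([ 0.5024, -0.0246]), array([0.5004, 0.0274])]
disc dark [0.5051 0.0011] [ 0.4897 -0.0142] [0.521  0.0166]
[ 0.4785 -0.0006  0.024 ] [ 0.5845 -0.0066  0.0243] [ 0.476  -0.0217  0.0333] [0.4735 0.0227 0.0343]
```

View pics/w8c.png

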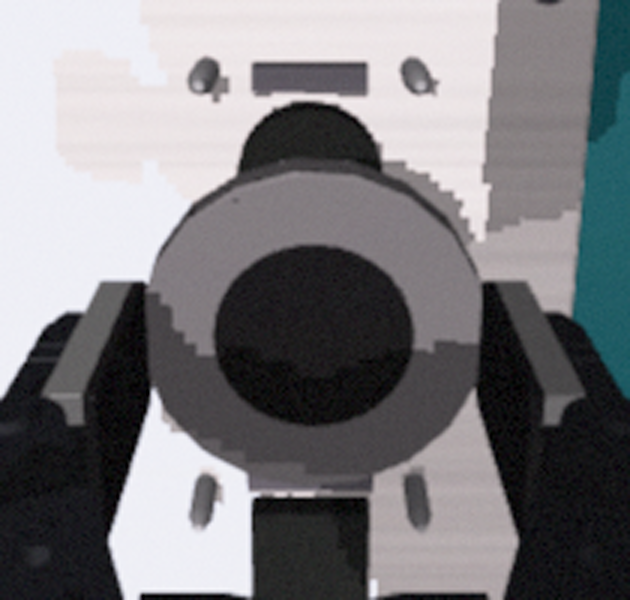

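Request:
arm_command(
  rows=[-0.2,1,0.5,0,0,0,-0.3,-0.2,3,0.5,0,0,0,-0.3,-0.2,4.5,0.5,0,0,0,-0.3,-0.2,4.5,0.5,0,0,0,-0.3,-0.2,4.5,0.5,0,0,0,-0.3,-0.2,4.5,0.5,0,0,0,-0.3],
)

```text
time: 11.75
ee_pos: [0.5, -0.002, 0.1171]
tcp_rot: [-90.1, -0.0, 92.2]
wrist_force: [0.5, 0.3, -0.5]
opening: 0.0531
```

```bash
python3 - <<'E'
from held import *
c=imaging.camera("wrist");c=imaging.camera("wrist");o=sensors.get_obs();print(o["ee_pos"],o["opening"],o["wrist_force"])
im=c["pixels"];cv2.imwrite("pics/w9.png",cv2.resize(im[120:350,180:450],None,fx=2.5,fy=2.5,interpolation=cv2.INTER_CUBIC));np.save("w9.npy",c,allow_pickle=True)
P=cloud(c);print(P[250,314])
E
```

```text
[ 0.5001 -0.0022  0.1172] 0.05278239665561684 [-0.0129  0.1088 -0.8784]
[ 0.494  -0.0019  0.051 ]
```

View pics/w9.png

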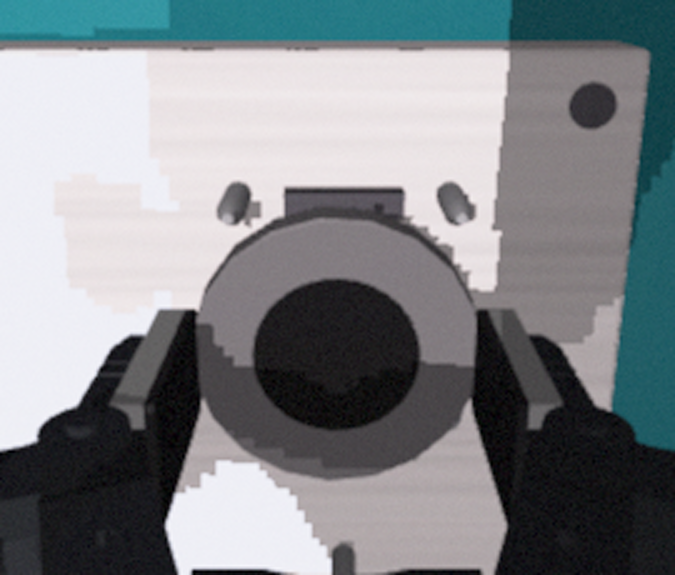

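Request:
arm_command(
  rows=[0.15,0.2,0,0,0,0,-0.3,0.15,0.6,0,0,0,0,-0.3,0.15,0.9,0,0,0,0,-0.3,0.15,1.1,0,0,0,0,-0.3,0.15,1.2,0,0,0,0,-0.3,0.15,1.2,0,0,0,0,-0.3],
)

```text
time: 12.35
ee_pos: [0.4991, -0.001, 0.1038]
tcp_rot: [-90.0, -0.0, 92.1]
wrist_force: [-0.2, 0.3, -0.3]
opening: 0.0528
```

```bash
python3 - <<'E'
from held import *
c=imaging.camera("wrist");o=sensors.get_obs();print(o["ee_pos"],o["opening"],o["wrist_force"])
im=c["pixels"];cv2.imwrite("pics/w10.png",cv2.resize(im[120:350,180:450],None,fx=2.5,fy=2.5,interpolation=cv2.INTER_CUBIC))
P=cloud(c);print(P[250,314])
E
```

```text
[ 0.4992 -0.001   0.1038] 0.05311491200468428 [-0.1254  0.2029 -0.5446]
[ 0.4932 -0.0008  0.037 ]
```

View pics/w10.png

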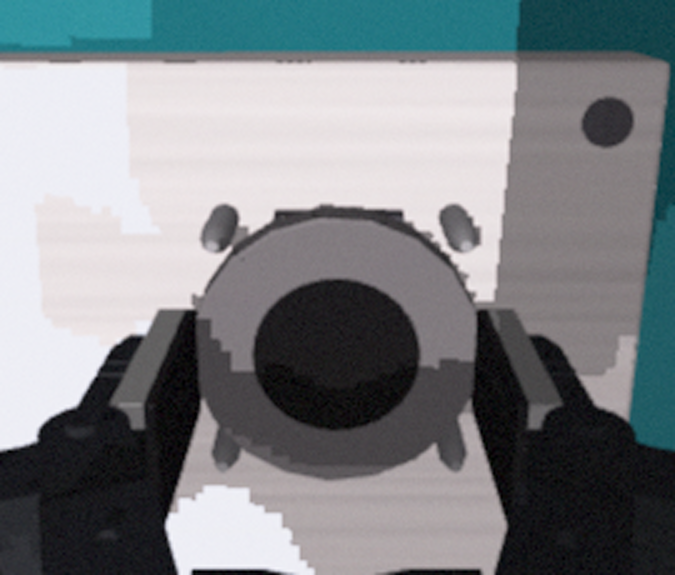

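Request:
arm_command(
  rows=[0,0,0,0,0,0,0.3,0,0,0,0,0,0,0.6,0,0,0,0,0,0,0.6,0,-2,0,0,0,0,0.6,0,-4,0,0,0,0,0,0,-4,0,0,0,0,-1,0,-4,0,0,0,0,-1,0,-4,0,0,0,0,-1,0,-4,0,0,0,0,-1,0,-4,0,0,0,0,-1],
)

```text
time: 13.23
ee_pos: [0.4989, -0.001, 0.143]
tcp_rot: [-89.9, -0.0, 92.1]
wrist_force: [0.2, 0.6, 0.7]
opening: 0.0002
```

```bash
python3 - <<'E'
from held import *
c=imaging.camera("wrist");o=sensors.get_obs();print(o["ee_pos"],o["opening"],o["wrist_force"])
im=c["pixels"];cv2.imwrite("pics/w11.png",cv2.resize(im[120:350,180:450],None,fx=2.5,fy=2.5,interpolation=cv2.INTER_CUBIC))
P=cloud(c);Q=P[200:240,270:360];Q=Q[(Q[...,2]>.03)&(Q[...,2]<.05)];print(np.median(Q[:,2]))
E
```

```text
[ 0.4989 -0.001   0.1431] 5.6258775322732674e-05 [-1.4956 -0.1465  0.0727]
0.03703318107831641
```

View pics/w11.png

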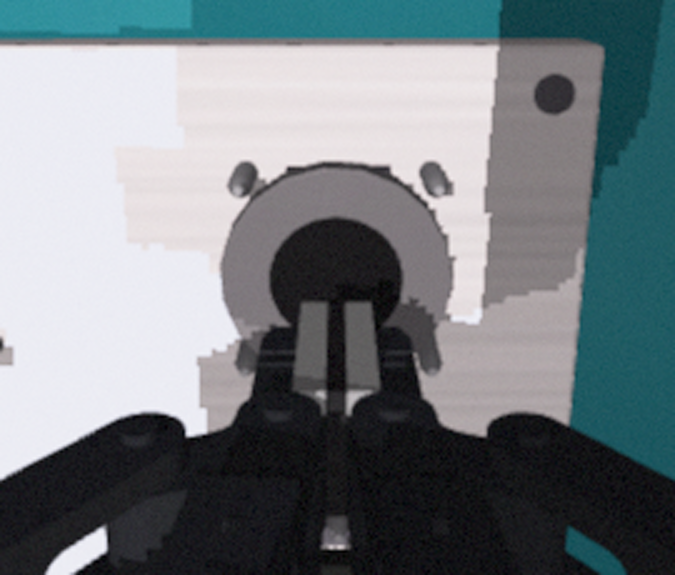

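Request:
arm_command(
  rows=[0,1,0,0,0,0,-1,0,2,0,0,0,0,-1,0,2.5,0,0,0,0,-1,0,2.8,0,0,0,0,-1,0,2.9,0,0,0,0,-1,0,3.0,0,0,0,0,-1],
)

```text
time: 13.78
ee_pos: [0.4991, -0.001, 0.1136]
tcp_rot: [-90.0, -0.0, 92.1]
wrist_force: [0.3, 1.0, -0.0]
opening: 0.0001
```

Request:
arm_command(
  rows=[0,0.1,0,0,0,0,-1,0,0.2,0,0,0,0,-1,0,0.3,0,0,0,0,-1,0,0.4,0,0,0,0,-1],
)

```text
time: 14.12
ee_pos: [0.4994, -0.001, 0.1101]
tcp_rot: [-90.0, 0.0, 92.1]
wrist_force: [-1.3, 0.7, 6.5]
opening: -0.0001
```

Request:
arm_command(
  rows=[0,0.1,0,0,0,0,-1,0,0.2,0,0,0,0,-1,0,0.3,0,0,0,0,-1,0,0.4,0,0,0,0,-1,0,0.5,0,0,0,0,-1,0,0.5,0,0,0,0,-1],
)

```text
time: 14.62
ee_pos: [0.4994, -0.001, 0.1056]
tcp_rot: [-90.0, 0.0, 92.1]
wrist_force: [-1.9, 0.5, 5.7]
opening: 0.0001
```

Request:
arm_command(
  rows=[0,0.1,0,0,0,0,-1,0,0.2,0,0,0,0,-1,0,0.2,0,0,0,0,-1],
)

```text
time: 14.87
ee_pos: [0.4994, -0.001, 0.1055]
tcp_rot: [-90.1, 0.0, 92.1]
wrist_force: [-10.1, -0.6, 23.4]
opening: -0.0002
```

Request:
arm_command(
  rows=[0,-2,0,0,0,0,-1,0,-5,0,0,0,0,-1,2,-7,0.5,0,6,0,0.35,6,-8,1,0,12,0,0.35,10,-8,1.5,0,18,0,0.35,14,-8,2,0,25,0,0.35,17,-8,2.5,0,32,0,0.35,20,-7,3.1,0,38,0,0.35,20,-6,3.1,0,44,0,0.35,20,-5,3.1,0,44,0,0.35,20,-4,3.1,0,44,0,0.35,20,-4,3.1,0,44,0,0.35],
)

```text
time: 15.87
ee_pos: [0.4602, 0.1967, 0.1406]
tcp_rot: [-89.9, 0.2, 48.3]
wrist_force: [-0.1, -1.0, -0.7]
opening: 0.0578
```

```bash
python3 - <<'E'
from tip import *
from cov import *
c=imaging.camera("wrist");cv2.imwrite("pics/w12.png",c["pixels"]);tip(c);covers(c)
t=imaging.camera("top");cv2.imwrite("pics/t12.png",cv2.resize(t["pixels"][150:270,190:430],None,fx=3.3,fy=3.3,interpolation=cv2.INTER_CUBIC))
E
```

```text
tcp [0.4605 0.1967 0.1417] yaw 48.24768113467782 open 0.05783275009454743 tip ext [0.0705 0.0688 0.068 ] F [-0.168  -0.1494  0.5574]
centre [580.7 304.1] box [581.6 303.2] size 45 66 short-axis angle 52.9 z 0.0073 pix 544.0 242.0
centre [460.  199.3] box [461.  198.3] size 43 65 short-axis angle 48.4 z 0.0074 pix 316.0 214.0
```

View pics/w12.png

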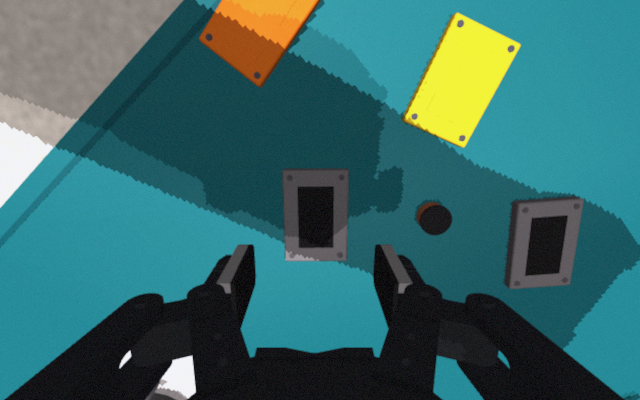

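View pics/t12.png

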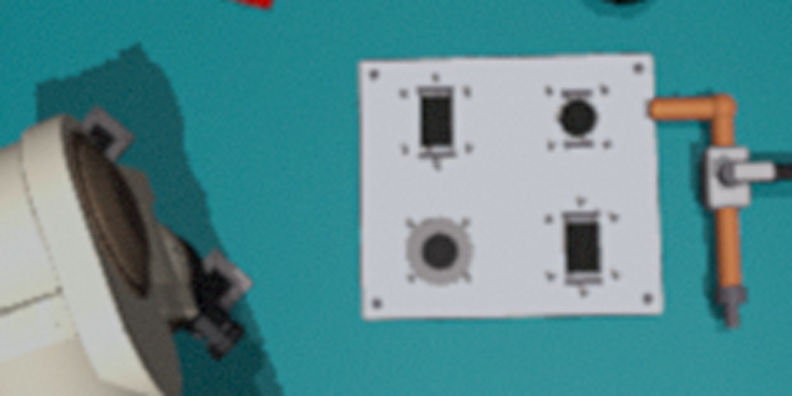

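Request:
arm_command(
  rows=[0.2,3,0.15,0,0,0,0.35,0.2,5.5,0.15,0,0,0,0.35,0.2,6.6,0.15,0,0,0,0.35,0.2,6.6,0.15,0,0,0,0.35,0.2,6.6,0.15,0,0,0,0.35,0.2,6.6,0.15,0,0,0,0.35],
)

```text
time: 16.47
ee_pos: [0.4619, 0.2002, 0.0786]
tcp_rot: [-90.0, -0.1, 48.1]
wrist_force: [-0.3, 0.4, 0.5]
opening: 0.0577
```

Request:
arm_command(
  force=40,
  rows=[-0.1,0.4,0,0,0,0,0.35,-0.1,0.4,0,0,0,0,0.35,-0.1,0.4,0,0,0,0,-0.1,-0.1,0.4,0,0,0,0,-0.4,-0.1,0.4,0,0,0,0,-0.4,-0.1,0.4,0,0,0,0,-0.4,-0.1,0.4,0,0,0,0,-0.4],
)

```text
time: 17.05
ee_pos: [0.4607, 0.1996, 0.0737]
tcp_rot: [-90.0, -0.1, 48.1]
wrist_force: [-1.0, -0.2, 6.0]
opening: 0.0426
```

Request:
arm_command(
  rows=[0,-4,0,0,0,0,-0.4,0,-8,0,0,0,0,-0.4,-1.5,-10,-2,0,-5,0,-0.4,-4,-10,-5,0,-10,0,-0.4,-6.5,-10,-8,0,-15,0,-0.4,-9,-10,-11,0,-20,0,-0.4,-12,-10,-14,0,-25,0,-0.4,-14.5,-10,-17,0,-30,0,-0.4,-17,-10,-20,0,-35,0,-0.4,-19,-10,-22.5,0,-40,0,-0.4,-20.8,-10,-24.5,0,-44,0,-0.4,-20.8,-10,-24.5,0,-44,0,-0.4],
)

```text
time: 18.05
ee_pos: [0.5042, -0.1229, 0.1726]
tcp_rot: [-90.0, 0.1, 92.2]
wrist_force: [-0.2, -0.2, -0.9]
opening: 0.0424
```

```bash
python3 - <<'E'
from held import *
c=imaging.camera("wrist");c=imaging.camera("wrist");o=sensors.get_obs();print(o["ee_pos"],o["tcp_rot"],o["opening"],o["wrist_force"])
im=c["pixels"];cv2.imwrite("pics/w13.png",im);np.save("w13.npy",c,allow_pickle=True)
P=cloud(c);print(P[250,314],P[230,314])
E
```

```text
[ 0.5039 -0.1198  0.1726] [-89.9628  -0.0201  91.9814] 0.042400457643189976 [-0.1961  0.6439 -0.4639]
[ 0.4979 -0.1208  0.1059] [ 0.4876 -0.1212  0.1065]
```

View pics/w13.png

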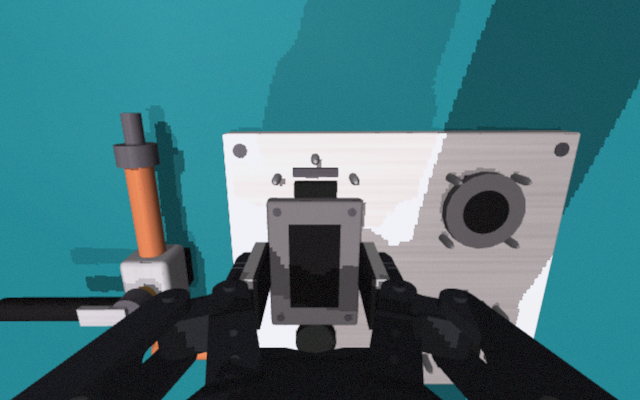

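```bash
python3 - <<'E'
from held import *
c=np.load("w13.npy",allow_pickle=True).item()
im=c["pixels"]
for p in [(315,200),(315,323),(268,230),(362,230)]: print(onz(c,*p,.1065)[:2])
v,u=np.nonzero((im.max(-1)<48)[224:308,286:342]);u=u+286;v=v+224
Q=np.array([onz(c,a,b,.1065)[:2]*1000 for a,b in zip(u,v)],np.float32);print(Q.mean(0),cv2.minAreaRect(Q))
E
```

```text
[ 0.4731 -0.1212]
[ 0.5379 -0.1189]
[ 0.4883 -0.1423]
[ 0.4868 -0.0991]
[ 505.8138 -120.4796] ((506.8365478515625, -120.55673217773438), (43.624332427978516, 23.69353675842285), 2.321570873260498)
```

Request:
arm_command(
  rows=[0.1,2,0.15,0,0,0,-0.4,0.1,4,0.15,0,0,0,-0.4,0.1,5.3,0.15,0,0,0,-0.4,0.1,5.5,0.15,0,0,0,-0.4,0.1,5.5,0.15,0,0,0,-0.4,0.1,5.5,0.15,0,0,0,-0.4],
)

```text
time: 18.65
ee_pos: [0.5028, -0.1174, 0.1187]
tcp_rot: [-90.0, 0.0, 92.2]
wrist_force: [-0.0, 0.7, 0.2]
opening: 0.0423
```

```bash
python3 - <<'E'
from held import *
c=imaging.camera("wrist");o=sensors.get_obs();print(o["ee_pos"],o["tcp_rot"][2],o["opening"],o["wrist_force"])
im=c["pixels"];cv2.imwrite("pics/w14.png",cv2.resize(im[120:350,180:450],None,fx=2.5,fy=2.5,interpolation=cv2.INTER_CUBIC))
P=cloud(c);print(P[250,314])
v,u=np.nonzero((im.max(-1)<48)[224:308,286:342]);u=u+286;v=v+224
Q=np.array([onz(c,a,b,P[250,314][2])[:2]*1000 for a,b in zip(u,v)],np.float32);print(Q.mean(0),cv2.minAreaRect(Q))
E
```

```text
[ 0.503  -0.1176  0.1191] 92.1673838375302 0.04255331036693069 [-1.1711  0.1673 -1.2141]
[ 0.4958 -0.1172  0.0541]
[ 503.9939 -116.8232] ((504.9520568847656, -116.79557800292969), (43.064022064208984, 23.49480438232422), 2.135640859603882)
```

View pics/w14.png

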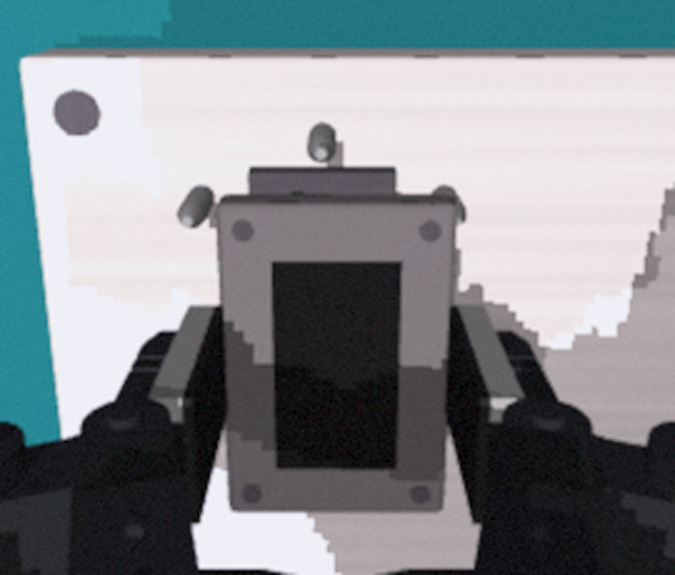

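Request:
arm_command(
  rows=[-0.25,0,0,0,0,0,-0.4,-0.25,0.3,0,0,0,0,-0.4,-0.25,0.6,0,0,0,0,-0.4,-0.25,0.6,0,0,0,0,-0.4,-0.25,0.6,0,0,0,0,-0.4],
)

```text
time: 19.12
ee_pos: [0.5024, -0.1205, 0.1117]
tcp_rot: [-90.0, -0.0, 92.1]
wrist_force: [-0.5, 0.4, 0.1]
opening: 0.0425
```

```bash
python3 - <<'E'
from held import *
c=imaging.camera("wrist");o=sensors.get_obs();print(o["ee_pos"],o["tcp_rot"][2],o["opening"],o["wrist_force"])
im=c["pixels"];cv2.imwrite("pics/w15.png",cv2.resize(im[120:350,180:450],None,fx=2.5,fy=2.5,interpolation=cv2.INTER_CUBIC))
P=cloud(c);print(P[250,314])
v,u=np.nonzero((im.max(-1)<48)[224:308,286:342]);u=u+286;v=v+224
Q=np.array([onz(c,a,b,P[250,314][2])[:2]*1000 for a,b in zip(u,v)],np.float32);print(Q.mean(0),cv2.minAreaRect(Q))
E
```

```text
[ 0.5025 -0.1205  0.1118] 92.1334405153751 0.042309562392695274 [-0.6874  0.3639  0.1552]
[ 0.4963 -0.1203  0.0452]
[ 504.515  -119.9274] ((505.4827880859375, -119.79923248291016), (43.64777374267578, 23.829710006713867), 1.8311768770217896)
```

View pics/w15.png

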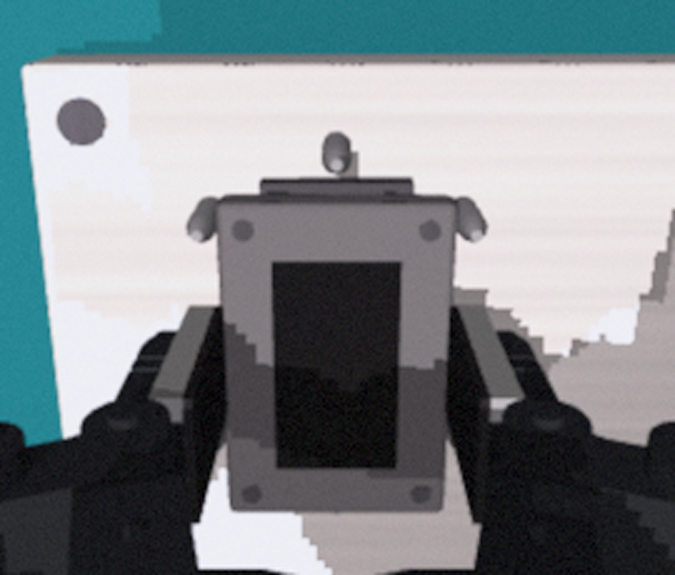

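Request:
arm_command(
  rows=[0,0.2,0,0,0,0,-0.4,0,0.4,0,0,0,0,-0.4,0,0.6,0,0,0,0,-0.4,0,0.75,0,0,0,0,-0.4,0,0.75,0,0,0,0,-0.4],
)

```text
time: 19.58
ee_pos: [0.5024, -0.1205, 0.1039]
tcp_rot: [-90.0, -0.0, 92.1]
wrist_force: [-0.6, -0.6, -0.4]
opening: 0.0422
```

```bash
python3 - <<'E'
from held import *
c=imaging.camera("wrist");o=sensors.get_obs();print(o["ee_pos"],o["tcp_rot"][2],o["opening"],o["wrist_force"])
im=c["pixels"];cv2.imwrite("pics/w16.png",cv2.resize(im[120:350,180:450],None,fx=2.5,fy=2.5,interpolation=cv2.INTER_CUBIC))
P=cloud(c);print(P[250,314],P[210,314])
E
```

```text
[ 0.5025 -0.1205  0.1041] 92.14274593632527 0.042199933684764546 [ 0.7417  0.304  -0.6205]
[ 0.4963 -0.1202  0.0373] [ 0.4765 -0.121   0.0373]
```

View pics/w16.png

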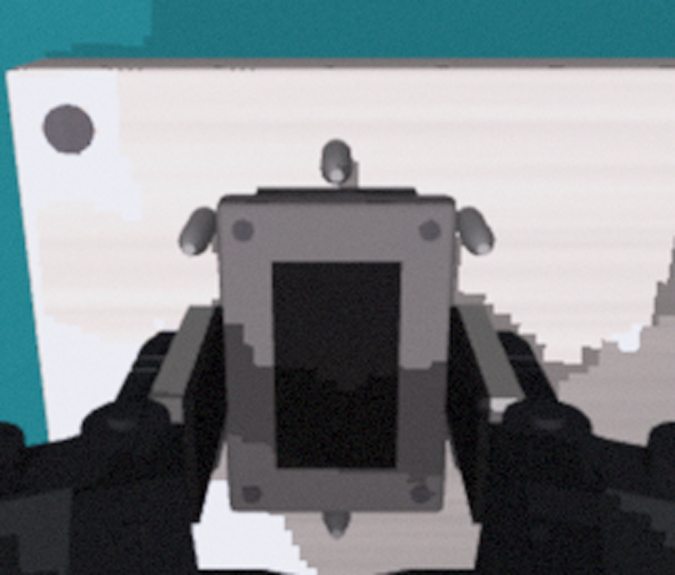

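Request:
arm_command(
  rows=[0,0,0,0,0,0,0.1,0,0,0,0,0,0,0.4,0,0,0,0,0,0,0.4,0,-2,0,0,0,0,0.4,0,-3,-0.2,0,0,0,0,0,-3,-0.2,0,0,0,-1,0,-3,-0.2,0,0,0,-1,0,-3,-0.2,0,0,0,-1,0,-3,-0.2,0,0,0,-1,0,-2,-0.2,0,0,0,-1,0,-1,-0.2,0,0,0,-1,0,-0.8,-0.2,0,0,0,-1],
)

```text
time: 20.63
ee_pos: [0.504, -0.1203, 0.11]
tcp_rot: [-89.9, -0.0, 92.1]
wrist_force: [-1.0, 0.6, 6.1]
opening: 0.0
```

```bash
python3 - <<'E'
from held import *
c=imaging.camera("wrist");o=sensors.get_obs();print(o["ee_pos"],o["tcp_rot"][2],o["opening"],o["wrist_force"])
im=c["pixels"];cv2.imwrite("pics/w17.png",cv2.resize(im[120:350,180:450],None,fx=2.5,fy=2.5,interpolation=cv2.INTER_CUBIC))
E
```

```text
[ 0.5039 -0.1203  0.1104] 92.1408188671271 1.5190722564815867e-05 [-0.6701  0.0804 -0.162 ]
```

View pics/w17.png

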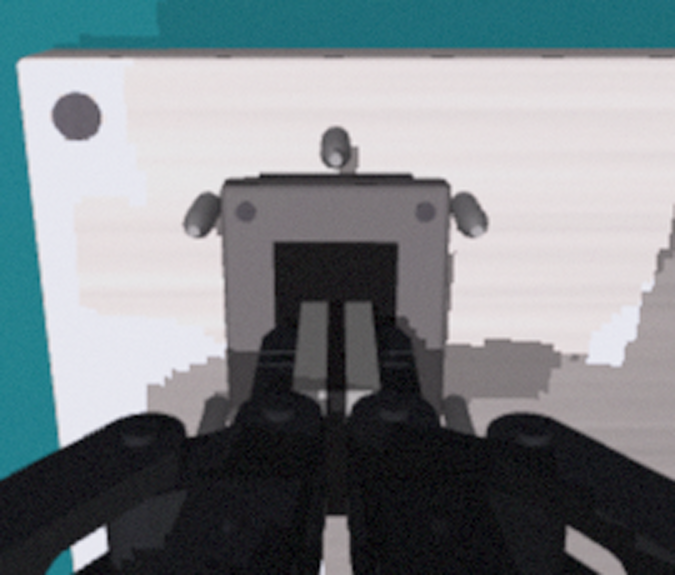

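Press 5 mm.

Request:
arm_command(
  rows=[0,0.1,0,0,0,0,-1,0,0.2,0,0,0,0,-1,0,0.3,0,0,0,0,-1,0,0.4,0,0,0,0,-1,0,0.5,0,0,0,0,-1,0,0.55,0,0,0,0,-1,0,0.6,0,0,0,0,-1],
)

```text
time: 21.27
ee_pos: [0.5045, -0.1205, 0.1071]
tcp_rot: [-90.0, 0.0, 92.1]
wrist_force: [-2.7, 1.6, 5.7]
opening: -0.0
```

Request:
arm_command(
  rows=[0,0.1,0,0,0,0,-1,0,0.2,0,0,0,0,-1,0,0.2,0,0,0,0,-1],
)

```text
time: 21.52
ee_pos: [0.5045, -0.1205, 0.1056]
tcp_rot: [-90.0, 0.0, 92.1]
wrist_force: [-5.7, 1.8, 10.6]
opening: 0.0001
```

Request:
arm_command(
  rows=[0,0.1,0,0,0,0,-1,0,0.15,0,0,0,0,-1,0,0.15,0,0,0,0,-1],
)

```text
time: 21.77
ee_pos: [0.5045, -0.1205, 0.1055]
tcp_rot: [-90.1, 0.0, 92.1]
wrist_force: [-11.0, 2.1, 23.2]
opening: -0.0002
```

Request:
arm_command(
  rows=[0,-2,0,0,0,0,-1,0,-5,0,0,0,0,-1,3,-8,-1,0,4,0,0.35,7,-9,-2,0,8,0,0.35,11,-9,-3,0,12,0,0.35,15,-9,-4,0,16,0,0.35,19,-9,-5,0,20,0,0.35,23,-9,-5.5,0,24,0,0.35,27,-9,-6,0,28,0,0.35,31,-9,-7,0,32,0,0.35,35,-9,-8,0,35,0,0.35,38,-9,-8.5,0,39,0,0.35],
)

```text
time: 22.77
ee_pos: [0.5755, 0.2656, 0.1927]
tcp_rot: [-90.0, -0.0, 53.1]
wrist_force: [0.9, -0.3, -0.8]
opening: 0.0573
```

Request:
arm_command(
  rows=[0.9,1,3.9,0,0,0,0.35,0.9,3,3.9,0,0,0,0.35,0.9,4,3.9,0,0,0,0.35,0.9,4,3.9,0,0,0,0.35],
)

```text
time: 23.1
ee_pos: [0.5485, 0.2926, 0.1501]
tcp_rot: [-89.9, 0.2, 53.2]
wrist_force: [0.3, -0.4, -0.3]
opening: 0.0577
```

```bash
python3 - <<'E'
from tip import *
from cov import *
c=imaging.camera("wrist");c=imaging.camera("wrist");cv2.imwrite("pics/w18.png",c["pixels"]);tip(c);covers(c)
t=imaging.camera("top");cv2.imwrite("pics/t18.png",cv2.resize(t["pixels"][150:270,190:430],None,fx=3.3,fy=3.3,interpolation=cv2.INTER_CUBIC));covers(t)
E
```

```text
tcp [0.5498 0.2922 0.153 ] yaw 53.08315704621826 open 0.057661083236076806 tip ext [0.07   0.0688 0.068 ] F [0.2793 0.1912 0.3096]
centre [580.2 304.9] box [582.8 304.3] size 43 65 short-axis angle 52.9 z 0.0073 pix 353.0 234.0
centre [591.7 295.1] box [590.9 296.6] size 44 46 short-axis angle 47.0 z 0.0076 pix 220.0 192.0
```

View pics/w18.png

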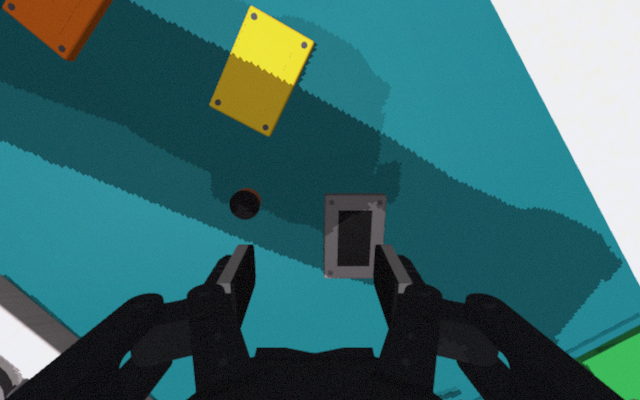

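View pics/t18.png

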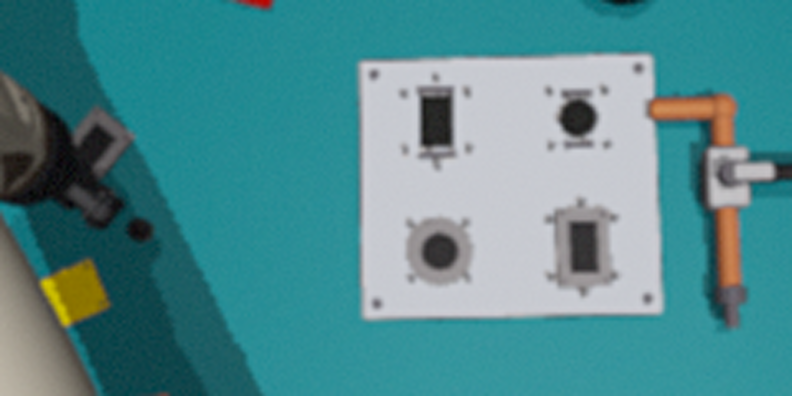

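Request:
arm_command(
  rows=[2.9,0,-1.9,0,0,0,0.35,2.9,3,-1.9,0,0,0,0.35,2.9,4,-1.9,0,0,0,0.35,2.9,4,-1.9,0,0,0,0.35,2.9,4,-1.9,0,0,0,0.35],
)

```text
time: 23.67
ee_pos: [0.5818, 0.304, 0.1132]
tcp_rot: [-90.0, 0.1, 53.1]
wrist_force: [-0.1, -0.2, 0.2]
opening: 0.0574
```

```bash
python3 - <<'E'
from tip import *
from cov import *
c=imaging.camera("wrist");c=imaging.camera("wrist");tip(c);covers(c);cv2.imwrite("pics/w19.png",c["pixels"])
E
```

```text
tcp [0.5823 0.3046 0.1147] yaw 53.11567864645391 open 0.05752258588462185 tip ext [0.0696 0.0685 0.0673] F [-0.8918  0.2704  0.1686]
centre [581.8 305.4] box [583.2 304.5] size 43 66 short-axis angle 53.0 z 0.0073 pix 313.0 229.0
```

View pics/w19.png

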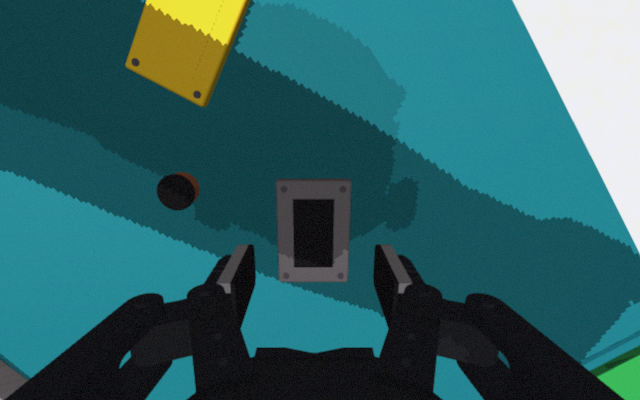

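Request:
arm_command(
  force=40,
  rows=[0,2,0,0,0,0,0.35,0,3.5,0,0,0,0,0.35,0,4.0,0,0,0,0,0.35,0,4.0,0,0,0,0,0.35,0,4.0,0,0,0,0,0.35],
)

```text
time: 24.18
ee_pos: [0.5822, 0.305, 0.0742]
tcp_rot: [-90.0, -0.1, 53.1]
wrist_force: [-0.0, 0.4, 0.2]
opening: 0.0579
```

Close, lift.

Request:
arm_command(
  rows=[0,0,0,0,0,0,0,0,0,0,0,0,0,-0.4,0,0,0,0,0,0,-0.4,0,0,0,0,0,0,-0.4,0,0,0,0,0,0,-0.4,0,-3,0,0,0,0,-0.4,0,-6,0,0,0,0,-0.4,0,-9,0,0,0,0,-0.4,0,-10,0,0,0,0,-0.4],
)

```text
time: 24.93
ee_pos: [0.5832, 0.3055, 0.1788]
tcp_rot: [-90.2, -0.3, 53.1]
wrist_force: [0.9, 0.4, 0.9]
opening: 0.042
```

Request:
arm_command(
  rows=[-2,0,-2,0,-4,0,-0.4,-5,0,-4.5,0,-8,0,-0.4,-8,0,-7,0,-12,0,-0.4,-10.5,0,-9.5,0,-17,0,-0.4,-13,0,-12,0,-22,0,-0.4,-16,0,-14.5,0,-27,0,-0.4,-19,0,-17,0,-32,0,-0.4,-21,0,-19,0,-36,0,-0.4,-22.4,0,-20.3,0,-39,0,-0.4,-22.4,0,-20.3,0,-39,0,-0.4,-22.4,0,-20.3,0,-39,0,-0.4,-22.4,0,-20.3,0,-39,0,-0.4],
)

```text
time: 25.93
ee_pos: [0.6101, 0.0044, 0.1729]
tcp_rot: [-90.0, -0.0, 92.1]
wrist_force: [0.3, 0.0, -0.9]
opening: 0.0424
```

```bash
cat > hp.py <<'E'
from held import *
import sys
imaging.camera("wrist");c=imaging.camera("wrist");o=sensors.get_obs();print(o["ee_pos"],o["tcp_rot"],o["opening"],o["wrist_force"])
im=c["pixels"];cv2.imwrite("pics/%s.png"%sys.argv[1],cv2.resize(im[120:350,180:450],None,fx=2.5,fy=2.5,interpolation=cv2.INTER_CUBIC))
P=cloud(c);print(P[250,314],P[210,314])
v,u=np.nonzero((im.max(-1)<48)[224:308,286:342]);u=u+286;v=v+224
Q=np.array([onz(c,a,b,P[250,314][2])[:2]*1000 for a,b in zip(u,v)],np.float32);print(Q.mean(0),cv2.minAreaRect(Q))
E
python3 hp.py w20
```

```text
[0.6101 0.005  0.1729] [-89.9982  -0.0107  92.1723] 0.04203190037721756 [-0.4822  0.0111 -0.7379]
[0.6048 0.0051 0.1048] [0.5849 0.0043 0.1043]
[612.3374   5.3943] ((613.3417358398438, 5.446261405944824), (43.5057373046875, 24.073139190673828), 2.1328155994415283)
```

View pics/w20.png

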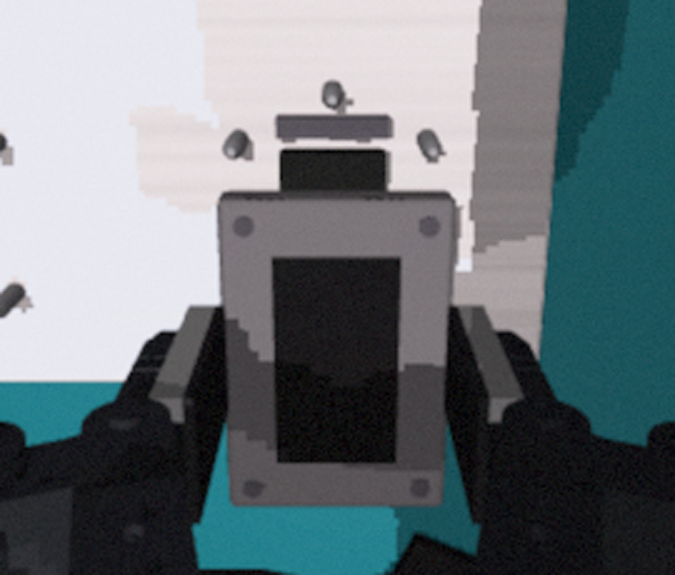

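Request:
arm_command(
  rows=[-0.15,2,0.15,0,0,0,-0.4,-0.15,4,0.15,0,0,0,-0.4,-0.15,5,0.15,0,0,0,-0.4,-0.15,5.5,0.15,0,0,0,-0.4,-0.15,5.5,0.15,0,0,0,-0.4,-0.15,5.5,0.15,0,0,0,-0.4],
)

```text
time: 26.53
ee_pos: [0.6089, 0.0027, 0.1185]
tcp_rot: [-90.0, -0.0, 92.2]
wrist_force: [0.7, 0.1, -0.3]
opening: 0.0419
```

```bash
python3 hp.py w21
```

```text
[0.6093 0.0025 0.1191] [-90.0943   0.0034  92.1477] 0.0421916275065049 [-0.2879 -0.0381 -0.1885]
[0.6038 0.0029 0.0511] [0.584  0.0021 0.0504]
[611.3406   3.2238] ((612.0551147460938, 3.2605457305908203), (42.878173828125, 24.333824157714844), 2.1640193462371826)
```

View pics/w21.png

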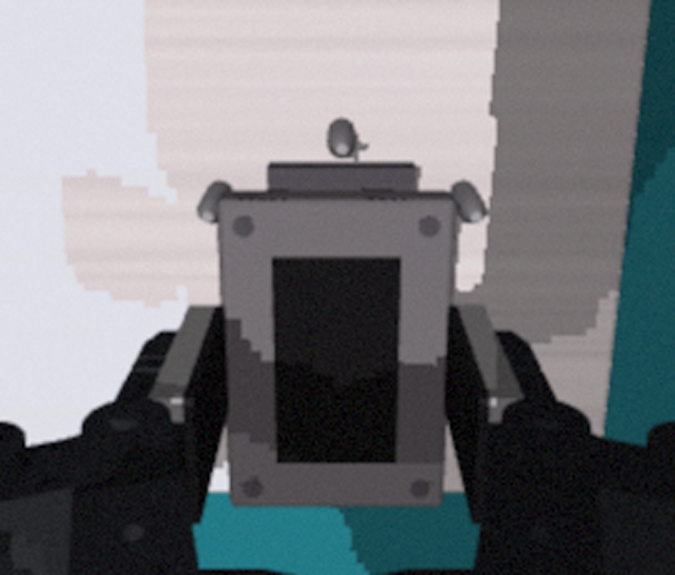

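Request:
arm_command(
  rows=[0.07,0.2,0.05,0,0,0,-0.4,0.07,0.5,0.05,0,0,0,-0.4,0.07,0.8,0.05,0,0,0,-0.4,0.07,1.1,0.05,0,0,0,-0.4,0.07,1.3,0.05,0,0,0,-0.4,0.07,1.3,0.05,0,0,0,-0.4],
)

```text
time: 27.13
ee_pos: [0.6081, 0.0029, 0.1045]
tcp_rot: [-90.0, -0.0, 92.1]
wrist_force: [-0.3, -0.3, -1.0]
opening: 0.0422
```

```bash
python3 hp.py w22
```

```text
[0.6082 0.0029 0.1048] [-89.9895  -0.0009  92.1381] 0.042006995491819354 [-1.0218  0.4221 -0.868 ]
[0.6028 0.0032 0.0365] [0.5824 0.0025 0.0374]
[610.4137   3.5994] ((611.2938842773438, 3.5552406311035156), (43.49220657348633, 24.704423904418945), 2.1413791179656982)
```

View pics/w22.png

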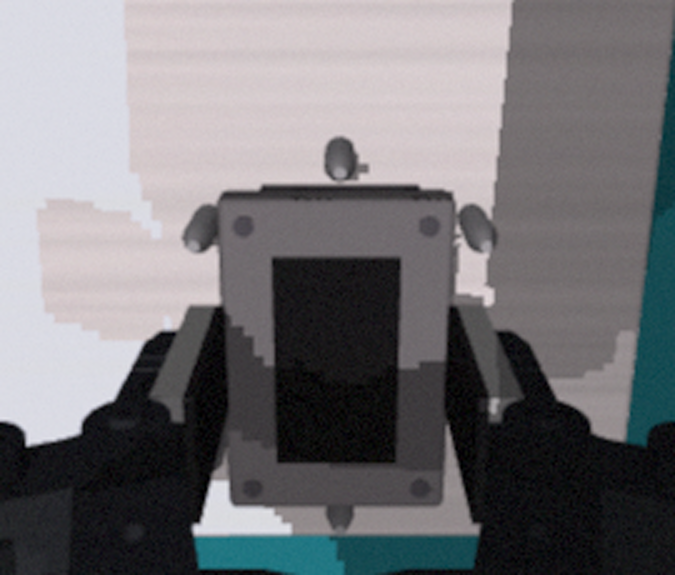

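Seated between the pins. Release, rise, close, come down to just touching (press 1–2 mm toward +x for centring).

Request:
arm_command(
  rows=[0,0,0,0,0,0,0.1,0,0,0,0,0,0,0.4,0,0,0,0,0,0,0.4,0,-2,0,0,0,0,0.4,0,-3,-0.2,0,0,0,0,0,-3,-0.2,0,0,0,-1,0,-3,-0.2,0,0,0,-1,0,-3,-0.2,0,0,0,-1,0,-3,-0.2,0,0,0,-1,0,-2,-0.2,0,0,0,-1,0,-1,-0.2,0,0,0,-1,0,-0.8,-0.2,0,0,0,-1],
)

```text
time: 28.23
ee_pos: [0.6093, 0.003, 0.1099]
tcp_rot: [-89.8, -0.0, 92.1]
wrist_force: [-0.3, -0.3, 5.8]
opening: -0.0001
```

```bash
python3 hp.py w23
```

```text
[0.6096 0.0031 0.1114] [-89.8724  -0.0055  92.1393] -0.0001761382153354259 [-0.7818  0.0136  0.9931]
[0.5993 0.0032 0.0519] [0.5855 0.0027 0.0372]
[608.7801   3.3158] ((607.8017578125, 3.256631851196289), (41.49986267089844, 25.825551986694336), 2.1416544914245605)
```

View pics/w23.png

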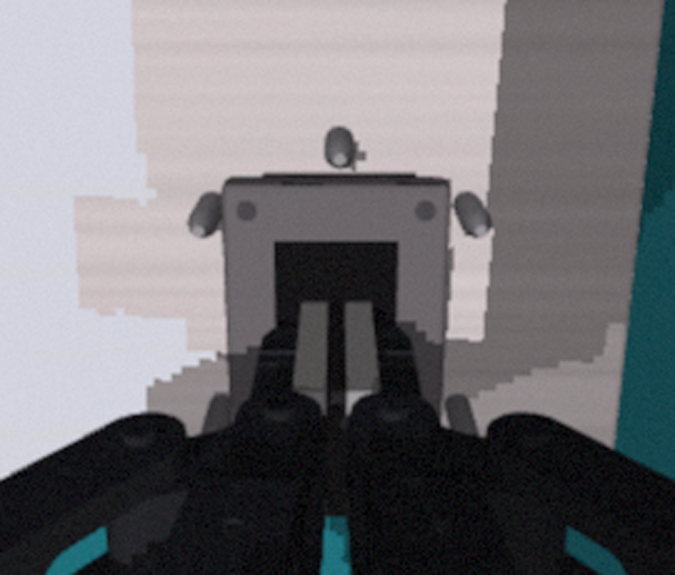

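Request:
arm_command(
  rows=[0,0.1,0,0,0,0,-1,0,0.2,0,0,0,0,-1,0,0.3,0,0,0,0,-1,0,0.4,0,0,0,0,-1,0,0.5,0,0,0,0,-1,0,0.6,0,0,0,0,-1,0,0.7,0,0,0,0,-1,0,0.8,0,0,0,0,-1],
)

```text
time: 29.0
ee_pos: [0.6103, 0.0031, 0.1059]
tcp_rot: [-90.1, 0.0, 92.1]
wrist_force: [-2.6, 0.2, 5.9]
opening: 0.0002
```

Request:
arm_command(
  rows=[0,0.1,0,0,0,0,-1,0,0.2,0,0,0,0,-1,0,0.2,0,0,0,0,-1,0,0.2,0,0,0,0,-1],
)

```text
time: 29.33
ee_pos: [0.6103, 0.0031, 0.1056]
tcp_rot: [-90.1, 0.0, 92.1]
wrist_force: [-8.2, -0.5, 18.0]
opening: 0.0002
```

Request:
arm_command(
  rows=[0,-2,0,0,0,0,-1,0,-5,0,0,0,0,-1,0,-9,1,0,0,0,-1,-2,-13,3,0,0,0,-1,-4,-17,5,0,0,0,-1,-6,-20,6,0,0,0,-1,-6,-20,6,0,0,0,-1,-6,-20,6,0,0,0,-1,-6,-20,6,0,0,0,-1],
)

```text
time: 30.08
ee_pos: [0.5528, -0.0593, 0.3027]
tcp_rot: [-90.0, -0.0, 92.1]
wrist_force: [-0.6, 0.3, -1.4]
opening: 0.0003
```

```bash
cat > chk.py <<'E'
from h import *
import sys
np.set_printoptions(precision=4,suppress=True)
imaging.camera("wrist");c=imaging.camera("wrist");im=c["pixels"];cv2.imwrite("pics/%s.png"%sys.argv[1],im);P=cloud(c);o=sensors.get_obs();print(o["ee_pos"],o["tcp_rot"][2],o["time"])
for n,t in dict(rB=(.5043,-.119),dA=(.5001,-.0005),rA=(.6103,.0038)).items():
    r=.026 if n[0]=='d' else .02
    d=P[...,:2]-t;k=(np.hypot(d[...,0],d[...,1])<r)&(P[...,2]<.05)
    Q=P[k];A=np.c_[Q[:,:2]-t,np.ones(len(Q))];co=np.linalg.lstsq(A,Q[:,2],rcond=None)[0]
    dk=(np.hypot(d[...,0],d[...,1])<.03)&(im.max(-1)<48)&(P[...,2]<.05);W=np.array([onz(c,b,a,.033)[:2] for a,b in np.argwhere(dk)])
    print(n,"z",np.median(Q[:,2]),"tilt rad",co[:2],"dark centre off mm",((W.min(0)+W.max(0))/2-t)*1000,len(Q))
q=P[90:100,200:400].reshape(-1,3);print("base z",np.median(q[:,2]))
E
python3 chk.py w24
```

```text
[ 0.5526 -0.0586  0.3009] 92.16054298703428 30.1833
rB z 0.03242625769324606 tilt rad [-0.0029  0.0013] dark centre off mm [ 1.739  -0.7127] 1160
dA z 0.03232015041898284 tilt rad [-0.0044 -0.0005] dark centre off mm [-0.2377 -0.0746] 1971
rA z 0.03238946916435195 tilt rad [ 0.0011 -0.0016] dark centre off mm [ 0.0731 -0.1793] 892
base z 0.019392705785856112
```

View pics/w24.png

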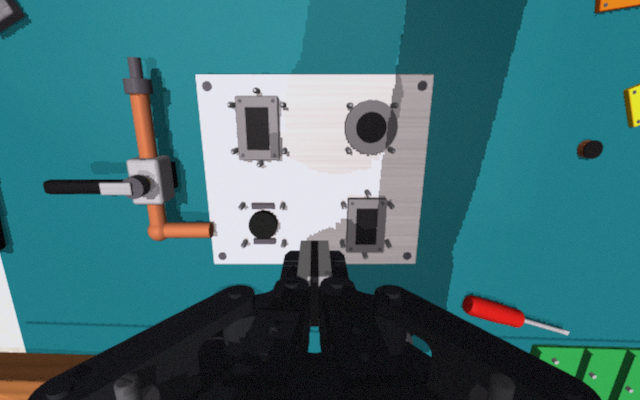

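```bash
python3 - <<'E'
from h import *
c=imaging.camera("wrist");P=cloud(c)
m=((P[...,2]>.055)&(P[...,2]<.08)).astype(np.uint8);m[:,180:]=0;m[:160]=0;m[215:]=0
v,u=np.nonzero(m);k=u<125;Q=np.array([onz(c,a,b,.069) for a,b in zip(u[k],v[k])])[:,:2]
vv=np.linalg.svd(Q-Q.mean(0))[2][0];vv*=-np.sign(vv[1]);a=np.degrees(np.arctan2(-vv[1],-vv[0]));print("angle",a,"rel jig rad",np.radians(a-2.2),Q.mean(0),Q[:,1].min(), sensors.get_obs()["ee_pos"],sensors.get_obs()["tcp_rot"])
E
```

```text
angle 92.55513521188269 rel jig rad 1.5769946055320172 [ 0.56446155 -0.2824414 ] -0.32413073447327034 [ 0.55255256 -0.05848516  0.3007107 ] [-8.98302839e+01 -3.46346782e-02  9.21802346e+01]
```

Request:
arm_command(
  rows=[-4,0,-1,0,0,0,-1,-8,0,-1.5,0,0,0,-1,-12,1,-2,0,0,0,-1,-16,4,-2.5,0,0,0,-1,-20,7,-3,0,0,0,-1,-24,10,-3.4,0,0,0,-1,-24,10,-3.4,0,0,0,-1,-24,10,-3.4,0,0,0,-1,-24,10,-3.4,0,0,0,-1],
)

```text
time: 30.98
ee_pos: [0.5949, -0.2978, 0.1993]
tcp_rot: [-89.7, -0.2, 92.1]
wrist_force: [0.1, -0.3, 0.0]
opening: 0.0
```

```bash
python3 - <<'E'
from h import *
imaging.camera("wrist");c=imaging.camera("wrist");cv2.imwrite("pics/w25.png",c["pixels"]);o=sensors.get_obs();print(o["ee_pos"],o["tcp_rot"])
E
```

```text
[ 0.59567459 -0.29671398  0.20250781] [-8.99592902e+01 -3.86268076e-02  9.21892489e+01]
```

View pics/w25.png

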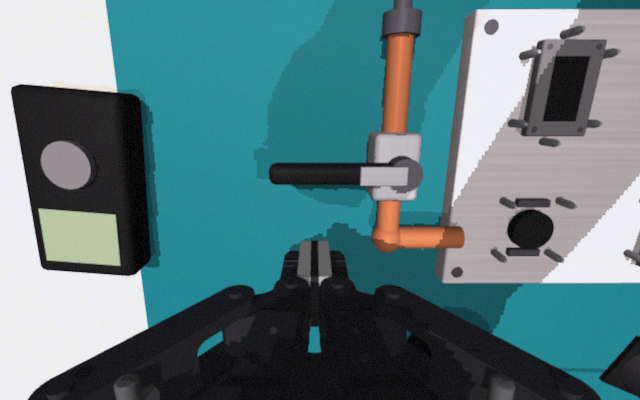

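Request:
arm_command(
  rows=[0,3,0,0,0,0,-1,0,6,0,0,0,0,-1,0,8,0,0,0,0,-1,0,8,0,0,0,0,-1,0,8,0,0,0,0,-1],
)

```text
time: 31.5
ee_pos: [0.5955, -0.2964, 0.1233]
tcp_rot: [-90.0, -0.0, 92.2]
wrist_force: [0.1, 0.3, 0.8]
opening: -0.0004
```

```bash
cat > arc.py <<'E'
from h import *
imaging.camera("wrist")
o=sensors.get_obs();print(o["ee_pos"],o["tcp_rot"],o["wrist_force"])
import sys
A=np.array([.565,-.235])
def plan(ths,off,r=.063):
    p=o["ee_pos"][:2];psi=np.radians(o["tcp_rot"][2]);ax=np.array([np.cos(psi),np.sin(psi)]);az=np.array([-ax[1],ax[0]])
    for t in ths:
        a=np.radians(t);d=-np.array([np.cos(a),np.sin(a)]);tt=np.array([-d[1],d[0]])
        f=A+r*d+tt*off-p;print(t,"x %.1f z %.1f turn %.0f"%(f@ax*100,f@az*100,-(t-o["tcp_rot"][2])))
plan([float(s) for s in sys.argv[1:]],.0185)
E
python3 arc.py 92 87 82 77 72 67 62 57 52 47 42 37
```

```text
[ 0.59611154 -0.29697497  0.12484338] [-9.00938359e+01  4.61406648e-02  9.22080066e+01] [-0.52076716  0.33362981  0.84631697]
92.0 x 0.0 z 1.0 turn 0
87.0 x -0.1 z 1.6 turn 5
82.0 x -0.2 z 2.2 turn 10
77.0 x -0.3 z 2.7 turn 15
72.0 x -0.2 z 3.3 turn 20
67.0 x -0.2 z 3.9 turn 25
62.0 x -0.1 z 4.4 turn 30
57.0 x 0.1 z 5.0 turn 35
52.0 x 0.3 z 5.5 turn 40
47.0 x 0.6 z 6.0 turn 45
42.0 x 0.9 z 6.5 turn 50
37.0 x 1.2 z 7.0 turn 55
```

Tip at ~51 mm, above the pipe and overlapping the bar; lower 3 mm more on the way.

Request:
arm_command(
  rows=[0,0.3,1.0,0,0,0,-1,-0.1,0.3,1.6,0,5,0,-1,-0.2,0.3,2.2,0,10,0,-1,-0.3,0.3,2.7,0,15,0,-1,-0.2,0.3,3.3,0,20,0,-1,-0.2,0.3,3.9,0,25,0,-1,-0.1,0.3,4.4,0,30,0,-1,0.1,0.3,5.0,0,35,0,-1,0.3,0.3,5.5,0,40,0,-1,0.6,0.3,6.0,0,45,0,-1,0.9,0.3,6.5,0,50,0,-1,0.9,0.3,6.5,0,50,0,-1],
)

```text
time: 32.55
ee_pos: [0.5307, -0.2914, 0.123]
tcp_rot: [-90.2, -0.1, 41.9]
wrist_force: [-0.4, 0.8, 0.1]
opening: 0.0003
```

```bash
python3 arc.py 42 37 32 27 22 17 12 7 4 2.2
```

```text
[ 0.5309566  -0.2912818   0.12264568] [-9.02045740e+01 -7.81185691e-02  4.22369201e+01] [ 0.17445236 -0.04273422 -0.35509551]
42.0 x -0.0 z 0.1 turn 0
37.0 x -0.1 z 0.6 turn 5
32.0 x -0.2 z 1.2 turn 10
27.0 x -0.3 z 1.7 turn 15
22.0 x -0.2 z 2.3 turn 20
17.0 x -0.2 z 2.9 turn 25
12.0 x -0.1 z 3.5 turn 30
7.0 x 0.1 z 4.0 turn 35
4.0 x 0.2 z 4.3 turn 38
2.2 x 0.3 z 4.5 turn 40
```

Request:
arm_command(
  rows=[-0.1,0,0.6,0,5,0,-1,-0.2,0,1.2,0,10,0,-1,-0.3,0,1.7,0,15,0,-1,-0.2,0,2.3,0,20,0,-1,-0.2,0,2.9,0,25,0,-1,-0.1,0,3.5,0,30,0,-1,0.1,0,4.0,0,35,0,-1,0.2,0,4.3,0,38,0,-1,0.3,0,4.5,0,40,0,-1,0.3,0,4.5,0,40,0,-1],
)

```text
time: 33.43
ee_pos: [0.5036, -0.2577, 0.1222]
tcp_rot: [-90.4, -0.2, 2.2]
wrist_force: [1.9, -13.4, -0.8]
opening: 0.0002
```

Request:
arm_command(
  rows=[0,0,0.1,0,0,0,-1,0,0,0.15,0,0,0,-1,0,0,0.15,0,0,0,-1],
)

```text
time: 33.68
ee_pos: [0.5036, -0.2574, 0.1223]
tcp_rot: [-90.5, -0.2, 2.2]
wrist_force: [1.3, -19.3, -1.7]
opening: -0.0
```

Against the stop. Back off, rise, and check.

Request:
arm_command(
  rows=[0,0,-1.5,0,0,0,-1,0,0,-2.5,0,0,0,-1,0,-3,-2.5,0,0,0,-1,0,-7,-2.5,0,0,0,-1,0,-11,-2.5,0,0,0,-1,0,-15,-1,0,0,0,-1,1,-18,2,0,0,0,-1,2,-20,6,0,0,0,-1,3,-20,8,0,0,0,-1,3,-20,8,0,0,0,-1,3,-20,8,0,0,0,-1],
)

```text
time: 34.6
ee_pos: [0.5298, -0.1722, 0.3207]
tcp_rot: [-90.0, -0.1, 2.4]
wrist_force: [1.0, -0.6, -0.6]
opening: 0.0
```

```bash
python3 chk.py w26; python3 - <<'E'
from h import *
c=imaging.camera("wrist");P=cloud(c)
m=(P[...,2]>.055)&(P[...,2]<.08)&(P[...,0]>.46)&(P[...,0]<.6)&(P[...,1]>-.34)&(P[...,1]<-.2)
v,u=np.nonzero(m);Q=np.array([onz(c,a,b,.069) for a,b in zip(u,v)])[:,:2];Q=Q[Q[:,0]<.545]
vv=np.linalg.svd(Q-Q.mean(0))[2][0];vv*=-np.sign(vv[0]);a=np.degrees(np.arctan2(-vv[1],-vv[0]));print("angle",a,"rel jig rad",np.radians(a-2.2),len(Q))
t=imaging.camera("top");cv2.imwrite("pics/t26.png",t["pixels"])
E
```

```text
[ 0.5291 -0.1736  0.3197] 2.2047788625659934 34.7
rB z 0.03245637170085594 tilt rad [-0.0009  0.0012] dark centre off mm [ 0.9606 -1.2815] 1050
dA z 0.0323534043395714 tilt rad [0.0003 0.0016] dark centre off mm [  4.245  -13.0092] 1270
rA z 0.032352838956938246 tilt rad [-0.0046  0.0106] dark centre off mm [  0.3537 -10.6029] 775
base z 0.019027444551772826
angle 3.889283751419616 rel jig rad 0.029483563462713733 758
```

View pics/w26.png

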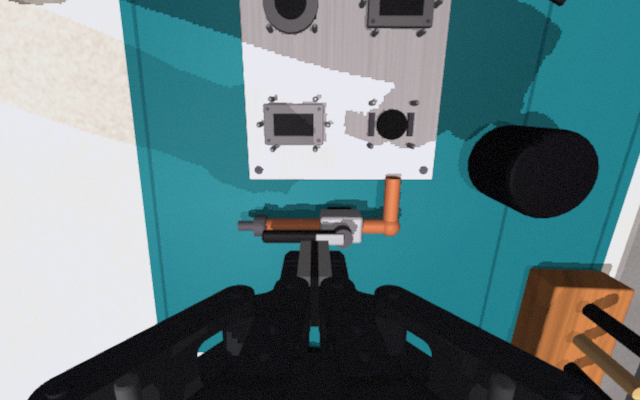

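View pics/t26.png

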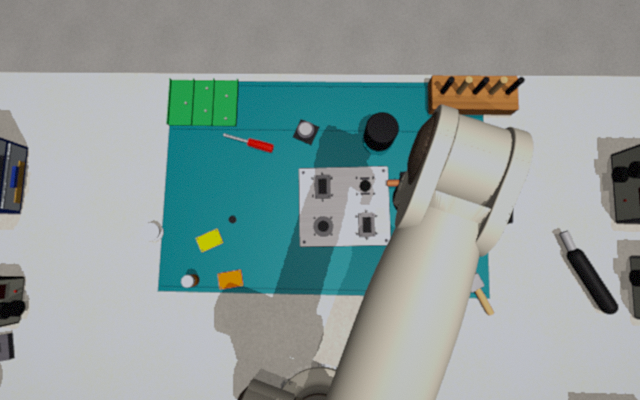

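```bash
python3 -c "
from workcell import bot
print(bot.job_done())"
```

```text
the job is handed in; nothing more can be done
None
```

I shut the cock, loaded and pressed home the three covers on the bench, opened the cock again and handed the job in at about 35 s. Hand-in reports no verdict, so what follows is from my own checks.

- **Covers loaded:** I found one disc and two oblong plates. The fourth cover wasn't on the bench. Each went into a nest of its own shape and was pressed until the force rose sharply, to 18–23 N.
- **Cock shut:** it was pushed against its stop, and the camera measured 1.577 rad just before I opened it again.
- **Covers home, cock still shut:** tops measured 32.3–32.4 mm, about 33 mm after allowing for the depth camera reading 0.7 mm low. Tilt was at most 0.005 rad and the centres were within 2 mm of their nests.
- **Cock open:** it was pushed until the stop resisted with 19 N, and the camera measured 0.03 rad.
- **Last look:** after opening, the cover heights were unchanged. One tilt reading was 0.011 rad, on an oblong plate the picture cut off, so I don't give it much weight. The centre readings for that plate and the disc in that picture (11–14 mm off) were wrong for the same reason. The top camera showed all three covers in place and no sign that anything else on the bench had moved, but I only judged that by eye.

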